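# Book in the paint can and kit the trim strips

## Task

Get the next paint job ready. First stand the grey-capped spray can upright in the yellow ring of the code reader, with its yellow code patch turned squarely to the reader's red window; then pluck every black trim strip out of the blue pocket tray and put it in the white tub; last of all spin the status sign half a turn, so that it shows its green face squarely to the front. Leave the can, the loaded tub and the sign like that, and do not disturb the mixing cup or the masking tape.

Things in the scene. Friction and masses are not known exactly. Their poses are not given: they have to be found in the camera images.
- pocket_tray: Blue pocket tray, fixed, 186 (x) x 170 (y) x 12 mm; origin: centre of its underside. Six pockets centred at x = -43, +43 and y = -50, 0, +50 mm: slots 14 mm wide, 79 mm long in x, floor 6 mm above the table, walls 6 mm above that. For 35 mm at each pocket's middle the walls are left out right across the tray, so fingers reach the floor beside a strip. Some pockets are empty.
- strip_0: Black rigid plastic trim strip, 72 mm long (its y), 11 mm wide (its x), 8 mm high (its z), 12 g; origin at the centre of its underside. At the start it lies in a pocket of the tray, its top 2 mm above the pocket walls. From 4 to 6 strips are present; an absent one has no reading.
- strip_1: Black rigid plastic trim strip, 72 mm long (its y), 11 mm wide (its x), 8 mm high (its z), 12 g; origin at the centre of its underside. At the start it lies in a pocket of the tray, its top 2 mm above the pocket walls. From 4 to 6 strips are present; an absent one has no reading.
- strip_2: Black rigid plastic trim strip, 72 mm long (its y), 11 mm wide (its x), 8 mm high (its z), 12 g; origin at the centre of its underside. At the start it lies in a pocket of the tray, its top 2 mm above the pocket walls. From 4 to 6 strips are present; an absent one has no reading.
- strip_3: Black rigid plastic trim strip, 72 mm long (its y), 11 mm wide (its x), 8 mm high (its z), 12 g; origin at the centre of its underside. At the start it lies in a pocket of the tray, its top 2 mm above the pocket walls. From 4 to 6 strips are present; an absent one has no reading.
- strip_4: Black rigid plastic trim strip, 72 mm long (its y), 11 mm wide (its x), 8 mm high (its z), 12 g; origin at the centre of its underside. At the start it lies in a pocket of the tray, its top 2 mm above the pocket walls. From 4 to 6 strips are present; an absent one has no reading.
- strip_5: Black rigid plastic trim strip, 72 mm long (its y), 11 mm wide (its x), 8 mm high (its z), 12 g; origin at the centre of its underside. At the start it lies in a pocket of the tray, its top 2 mm above the pocket walls. From 4 to 6 strips are present; an absent one has no reading.
- kit_tub: White open plastic tub, loose, 120 mm (x) x 140 mm (y), 30 mm high, 0.16 to 0.28 kg, upright walls and floor 4 mm thick; origin at the centre of its underside, z up.
- reader: Code reader fixed to the table: a black block 45 x 75 mm, standing 100 mm above the table, on a grey foot plate 220 x 110 mm, 10 mm thick. Origin: table level under the centre of the yellow ring on the plate; its x points horizontally from the ring to the red window of the block.
- reader_spot (a point): Centre of the yellow ring (80 mm across) on the foot plate's upper face, where the can must stand.
- reader_window (a point): Centre of the red window on the block, 108 mm from the ring's centre along the reader's x, 55 mm above the table.
- paint_can: Spray can, 136 mm high, 0.14 to 0.28 kg, loose: light body 61 mm in diameter to 78 mm height, dark grey cap 66 mm in diameter above (fixed on; good to grip from above). Origin: centre of its underside; z up when standing. The can's x axis points from its centre line to the yellow code patch.
- can_patch (a point): Centre of the yellow code patch (21 x 44 mm) on the can's side, 31 mm from the can's axis along its x, 45 mm up. A yellow line on the top of the cap runs from the centre towards the patch's side.
- sign_stand: Fixed dark steel stand of the status sign: base 85 x 100 x 8 mm with an upright pivot post. Origin: centre of the underside; the post stands there. Its front is its -x side, which faces roughly towards the robot and is marked by a short white line on the base.
- sign_top (a point): Middle of the sign's upper edge, on the pivot axis, 140 mm above the table. The sign is an upright plate 90 mm wide (y), 80 mm high, 10 mm thick (x). The point turns with it: the red face (white bar) looks to its -x, the green face (white dot) to its +x. The top 25 mm is plain white, for gripping.
- sign (a joint): Angle of the sign about its upright pivot, rad, counterclockwise from above; near 0 at the start: red to the stand's front. +3.14 or -3.14: green face squarely to the front. Stops at -3.6 and +3.6; light friction (0.03 N m) holds it where it is left.
- mix_cup: Loose mixing cup with grey primer, 68 mm in diameter, 62 mm high; origin at the centre of its underside. A bystander.
- masking_roll: Loose roll of masking tape lying flat, 104 mm in diameter, 24 mm high; origin at the centre of its underside. A bystander.

How it is judged:
By the outcome, as a careful person would: the job done as asked, in the order asked, and still so for the second after the job is handed in, with the robot touching nothing.
Of strip_0, strip_1, strip_2, strip_3, strip_4, strip_5 only 4 to 6 are there at a start; the rules pass over those that are not, and their reading is None.
At some moment in a run one of kit_tub may be knocked a few centimetres aside while the robot is not near it.
Once in a run the grip may slacken for a moment while it holds something.
It also fails if it takes over 210 s, if anything falls off the work surface, if the arm or the gripper's body presses on something with over 40 N, if the wrist force passes 120 N, or if a joint passes its speed limit or range.

## Robot

A 6-joint arm with a two-finger parallel gripper is mounted at the origin on a cart in front of the work surface, level with it; the furniture and walls round the work are solid. World frame = base frame: x ahead of the robot, y to its left, z up, the work surface at z = 0. Lengths are in m, angles in degrees, forces in N, time in s.
With the tool pointing down it reaches from about 0.35 to 0.875 m from the base axis. Payload 4.2 kg.
Tool frame: the origin (TCP) lies midway between the tips of the shut fingers; the grasp point (between the pads) lies 19 mm behind it; z points along the fingers, x is the direction in which the jaws open and shut, and the axes are right-handed (so a half turn about z gives the same grasp; the last joint's range is limited). The gripper opens to 87 mm and grips with 3 to 60 N. Pads are 19 mm wide; open, the fingers measure 117 mm over their backs; the gripper's body (75 mm by 190 mm) begins 51 mm behind the grasp point.
Start: joints at [83.686, 22.042, 0.453, 0, -68.411, -14.817], TCP at [0.225, 0.583, 0.223] pointing down, gripper open.
Joint ranges: [-179.83, 179.83], [-69.29, 118.12], [-61.27, 80.66], [-181.25, 117.63], [-171.15, -9.14], [-177.46, 177.46]. Speed limits (degrees/s): [159.86, 159.86, 180, 180, 180, 180].

## Interface

Orientations are given as a 3x3 rotation matrix whose columns are the frame's x, y, z axes.
In Python, from station import sense, capture, finish_job, find_in gives the robot as it stands.
- The arm moves only by the shell command python3 -m creep 'ROWS'. ROWS is JSON, a list of rows, each a list of 7 numbers: the shift along the tool's x, y, z in mm, then the turn, a rotation vector about the tool's x, y, z in degrees, then the opening, from 0 (shut) to 1 (fully open). A call has exactly 10 rows; each row shifts and turns the commanded pose from where the row before left it, along the tool's axes as they then stand; what a row does not reach is not made up. A row lasts 1/8 s, in which the tool goes at most 62.5 mm and 10.7 degrees, less where a joint would pass 70% of its speed; a pose out of reach is approached as far as the arm can. A call with a gripper value outside its range is refused whole. The fingers move at their own pace and stop on an object; the grip force is fixed at half the most. Time passes only in rows, so rows that do not move let the fingers close, or fill a call up. It gives the time, the measured TCP pose, the force and the opening at its end, in the units of the state.
- sense(): the state, without advancing time (a new reading comes with each control period).
- capture(name): name is "scene" or "top" or "wrist"; returns a dict with "color" (480x640x3 uint8, blue, green, red), "vertical_fov" (degrees; the focal length in pixels is half the picture's height over the tangent of half this angle, whatever the lens; pixels are square), "cx", "cy" (the principal point, pixels), "R" (3x3) and "t" (3): a world point X has camera coordinates R X + t. Camera axes: x right, y down, z forward; pixel columns grow to the right and rows downward; lengths in m; the calibration is good to about 2 mm. The wrist camera is an equidistant fisheye: a pixel r from the principal point sees the ray r / f radians off the axis. A picture is of the moment at which its call begins. There is no depth.
- finish_job(): hands the job in, once; it reports no verdict.
Trained networks look in the newest picture that a camera, given by its name, has taken for a name from the list of things; names that differ only in an ending like _2 or _b are one class to them, and where a whole thing is asked for, a point or a joint stands for the part that bears it (a point fixed in the world has none). Each returns a list of dicts, best first, with "p" (0 to 1); they miss things now and then, are a little off and sometimes report something else, mostly with a low value. They report only what shows in the picture. A call takes as long as a camera call.
- find_in(camera, name): "xy" ([column, row] in pixels, amid what is visible of it).
The state is a dict: "time_s": time; "joints": joint angles; "joint_velocities": joint speeds; "effort": joint torques, N m; "tcp_pos": TCP position; "ee_rot": TCP orientation; "wrist_force": force on the tool from outside, world axes, zero at the start; "moment": the same for the moment, N m; "gripper_width": opening from 0.0 (shut) to 1.0 (fully open).
Only numpy, scipy, OpenCV 4.12 (cv2) and the standard library are available. Lean on these libraries where they do the work, as an engineer would, in place of code of your own. Each camera call takes 0.05 s, during which the arm holds its last target. There are 200 camera calls.

## Working session

There is one attempt and no reset: what is moved stays moved. The work goes in short steps, Python scripts to look and compute and a shell command to move; the robot and the scene stay as the last step left them, time stands still between calls to the robot, and variables do not carry over. Pictures are saved under pics/ and viewed, about 12 in all and at most 16, crops included, and the job is handed in when it is done.

```bash
ls; mkdir -p pics; python3 - <<'E'
from station import sense,capture,find_in
import cv2,json,numpy as np
s=sense(); print(s)
for n in ["scene","top"]:
    c=capture(n); cv2.imwrite(f"pics/{n}0.png",c["color"]); print(n,c["vertical_fov"],c["cx"],c["cy"],np.round(c["R"],4).tolist(),np.round(c["t"],4).tolist())
    for k in ["pocket_tray","strip_0","kit_tub","reader","reader_window","paint_can","can_patch","sign_stand","sign_top","mix_cup","masking_roll"]:
        print(k,[(np.round(d["xy"],1).tolist(),round(d["p"],2)) for d in find_in(n,k)][:7])
E
```

```text
pics
{'time_s': 0.0, 'joints': array([ 8.36857354e+01,  2.20901647e+01,  3.78777088e-01, -2.87385276e-02,
       -6.84115811e+01, -1.48177182e+01]), 'joint_velocities': array([ 0.06928469,  0.00484094,  0.04324021, -0.04934992,  0.06883789,
       -0.03727572]), 'effort': array([ 9.49013920e-04, -3.90668142e+01,  1.87400025e+01,  4.21974689e+00,
        1.09232203e-02, -1.95484345e-04]), 'tcp_pos': array([0.22507669, 0.58240777, 0.2214597 ]), 'ee_rot': array([[-3.60689364e-01, -9.32685742e-01, -6.99605965e-04],
       [-9.32683424e-01,  3.60690029e-01, -2.08184963e-03],
       [ 2.19405236e-03, -9.83901317e-05, -9.99997588e-01]]), 'wrist_force': array([-0.2693749 ,  0.51438622, -0.4372317 ]), 'moment': array([ 0.00347587, -0.01069779,  0.01944399]), 'gripper_width': 1.0029540505455763}
scene 48.184428622633284 314.95682408237195 249.6676170301124 [[0.5655, -0.8247, -0.0042], [-0.6088, -0.414, -0.6767], [0.5564, 0.3852, -0.7362]] [-0.282, 0.4634, 1.0041]
pocket_tray [([199.4, 249.5], 0.8), ([280.2, 312.3], 0.52)]
strip_0 [([226.4, 250.2], 0.52), ([219.9, 240.9], 0.47)]
kit_tub [([279.
[... 362 characters left out ...]
ng_roll [([337.9, 206.2], 0.71)]
top 54.358532870292514 324.06183559036236 239.1436681440275 [[-0.0068, -1.0, 0.0057], [-0.9993, 0.0066, -0.0361], [0.036, -0.006, -0.9993]] [0.0707, 0.6033, 1.1167]
pocket_tray [([201.4, 282.9], 0.88), ([226.6, 267.7], 0.65)]
strip_0 [([219.5, 304.4], 0.65), ([226.0, 265.8], 0.63), ([207.5, 262.7], 0.45)]
kit_tub [([325.8, 302.2], 0.72)]
reader [([369.4, 241.2], 0.65), ([450.5, 203.1], 0.63)]
reader_window [([452.5, 202.9], 0.92)]
paint_can [([368.8, 240.9], 0.9)]
can_patch [([369.5, 241.4], 0.57)]
sign_stand [([311.1, 202.3], 0.66)]
sign_top [([303.5, 194.4], 0.73)]
mix_cup [([335.0, 170.4], 0.65), ([299.5, 167.8], 0.3)]
masking_roll [([296.1, 172.0], 0.77)]
```

View pics/scene0.png

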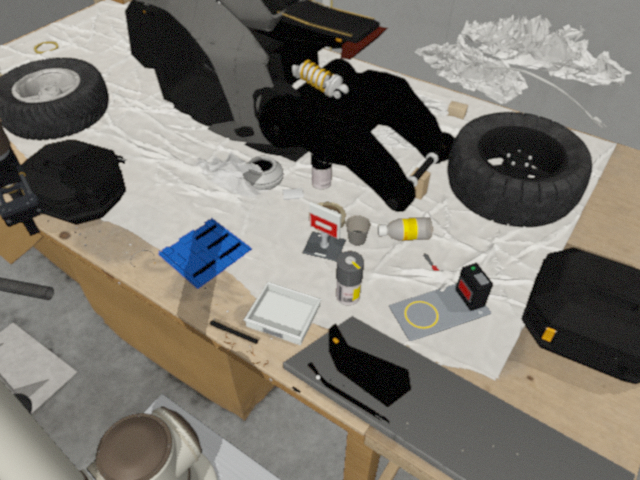

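View pics/top0.png

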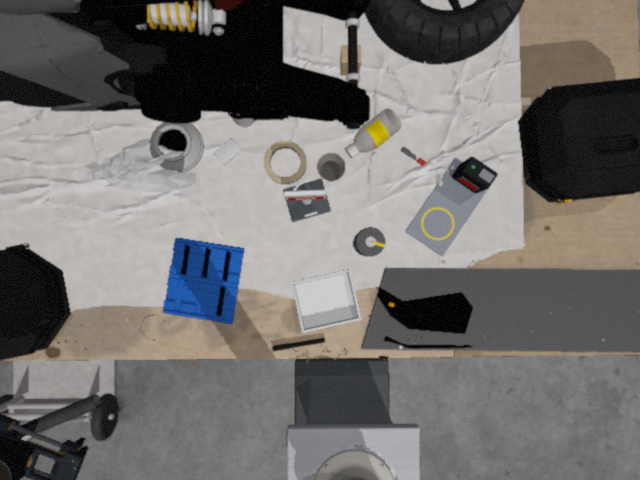

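The can stands at (369,241) with its line pointing right. The tray at (203,280) shows 4 strips, and a loose dark bar at (298,342) isn't in the tray. I'll measure everything next.

```bash
cat > h.py <<'E'
import numpy as np,cv2
from station import sense,capture,find_in
def foc(c): return 240/np.tan(np.radians(c["vertical_fov"]/2))
def ray(c,uv,fish=False):
    d=np.array([(uv[0]-c["cx"]),(uv[1]-c["cy"])])/foc(c)
    if fish:
        th=np.hypot(*d); v=np.r_[d/max(th,1e-9)*np.sin(th),np.cos(th)]
    else: v=np.r_[d,1]
    R=np.array(c["R"]);t=np.array(c["t"]); return -R.T@t, R.T@v
def onz(c,uv,z,fish=False):
    o,v=ray(c,uv,fish); return (o+v*(z-o[2])/v[2])
def proj(c,X,fish=False):
    p=np.array(c["R"])@np.array(X)+np.array(c["t"])
    if fish:
        r=np.hypot(p[0],p[1]); th=np.arctan2(r,p[2]); d=p[:2]/max(r,1e-9)*th
    else: d=p[:2]/p[2]
    return d*foc(c)+[c["cx"],c["cy"]]
def rel(target,xdir_deg,s=None):
    """target TCP pos (m) with tool pointing straight down, tool x at xdir_deg in world: shift mm (in current tool axes) and rotvec"""
    from scipy.spatial.transform import Rotation as Ro
    s=s or sense(); R=np.array(s["ee_rot"])
    d=R.T@(np.array(target)-s["tcp_pos"])*1000
    best=None
    for k in (0,180):
        a=np.radians(xdir_deg+k); T=np.c_[[np.cos(a),np.sin(a),0],[np.sin(a),-np.cos(a),0],[0,0,-1]]
        rv=Ro.from_matrix(R.T@T).as_rotvec(degrees=True)
        print("shift",np.round(d,1),"turn",np.round(rv,1),"j6",np.round(s["joints"][5],1))
def st(s=None):
    s=s or sense(); R=np.array(s["ee_rot"])
    print("t",round(s["time_s"],2),"tcp",np.round(s["tcp_pos"],4),"xdir",round(np.degrees(np.arctan2(R[1,0],R[0,0])),2),"z",np.round(R[:,2],3),"F",np.round(s["wrist_force"],1),"g",round(s["gripper_width"],3),"j",np.round(s["joints"],1))
E
python3 - <<'E'
from h import *
c=capture("top"); im=c["color"]
a=cv2.resize(im[225:335,155:265],None,fx=4.5,fy=4.5,interpolation=3)
b=cv2.resize(im[150:260,390:510],None,fx=2.5,fy=2.5,interpolation=3)
d=cv2.resize(im[150:260,280:400],None,fx=2.5,fy=2.5,interpolation=3)
bb=np.vstack([b,d]); bb=cv2.resize(bb,(270,495))
cv2.imwrite("pics/crop1.png",np.hstack([a,bb]))
hsv=cv2.cvtColor(im,cv2.COLOR_BGR2HSV)
# tray
m=cv2.inRange(hsv,(100,120,60),(130,255,255)); m[:,:140]=0;m[:,270:]=0
m=cv2.morphologyEx(m,cv2.MORPH_CLOSE,np.ones((9,9)))
k=max(cv2.findContours(m,0,2)[0],key=cv2.contourArea); r=cv2.boxPoints(cv2.minAreaRect(k))
P=np.array([onz(c,p,.012) for p in r]); print("tray",np.round(P,4).tolist(),P.mean(0), [np.linalg.norm(P[i]-P[i-1]) for i in range(4)])
for i in range(4): e=P[i]-P[i-1]; print(np.degrees(np.arctan2(e[1],e[0])))
# yellow ring
m=cv2.inRange(hsv,(20,90,90),(35,255,255))
for k in cv2.findContours(m,0,2)[0]:
    if cv2.contourArea(k)>8:
        x,y,w,h=cv2.boundingRect(k); 
        if 340<x<520: print("yel",x,y,w,h, onz(c,(x+w/2-.5,y+h/2-.5),.01))
print("win",onz(c,(452.5,202.9),.055),"can",onz(c,(369,241),.136),"sign",onz(c,(303.5,194.4),.14))
print("tub",onz(c,(326,301),.03))
E
```

```text
tray [[0.4314, 0.4545, 0.012], [0.6111, 0.4268, 0.012], [0.5835, 0.2601, 0.012], [0.4039, 0.2887, 0.012]] [0.5074939  0.35751541 0.012     ] [np.float64(0.1680301828609982), np.float64(0.181811879280291), np.float64(0.16902878457055182), np.float64(0.18180265459880957)]
80.57840921105944
-8.758065518684178
-99.42172727061406
170.92724244705258
yel 374 242 11 5 [ 0.59115242 -0.06585315  0.01      ]
yel 421 207 33 33 [ 0.6410509  -0.20686116  0.01      ]
yel 365 119 25 28 [ 0.86276771 -0.0639722   0.01      ]
win [ 0.68457446 -0.23252374  0.055     ] can [ 0.5945942  -0.02889595  0.136     ] sign [0.6952607 0.1108723 0.14     ]
tub [0.45696246 0.06323699 0.03      ]
```

View pics/crop1.png

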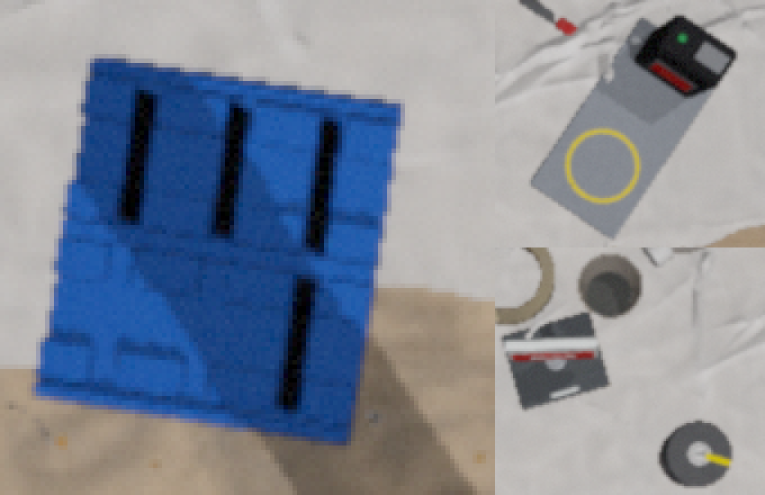

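```bash
python3 - <<'E'
from h import *
rel([0.594,-0.029,0.28],150); c=capture("top"); im=c["color"]
print("window",onz(c,(468.7,184.7),.055))
w=capture("wrist"); R=np.array(sense()["ee_rot"]); o=-np.array(w["R"]).T@w["t"]
print("cam in tool",R.T@(o-sense()["tcp_pos"]), (np.array(w["R"])@R).round(3).tolist(), w["vertical_fov"])
E
```

```text
shift [ 437.9 -564.5  -57.5] turn [-0.  -0.  98.9] j6 -14.8
shift [ 437.9 -564.5  -57.5] turn [  0.   -0.  -81.1] j6 -14.8
window [ 0.72691269 -0.27105884  0.055     ]
cam in tool [-0.00067296 -0.07535502 -0.16270549] [[1.0, 0.001, -0.001], [-0.001, 0.961, -0.277], [0.001, 0.277, 0.961]] 65.70646984690485
```

```bash
python3 -m creep '[[37,-47,-5,0,0,0,1],[37,-47,-5,0,0,0,1],[37,-47,-5,0,0,0,1],[37,-47,-5,0,0,0,1],[37,-47,-5,0,0,0,1],[37,-47,-5,0,0,0,1],[37,-47,-5,0,0,0,1],[37,-47,-5,0,0,0,1],[37,-47,-5,0,0,0,1],[37,-47,-5,0,0,0,1]]' && python3 -m creep '[[34,-47,-4,0,0,0,1],[34,-47,-4,0,0,0,1],[0,0,0,0,0,10,1],[0,0,0,0,0,10,1],[0,0,0,0,0,10,1],[0,0,0,0,0,10,1],[0,0,0,0,0,10,1],[0,0,0,0,0,10,1],[0,0,0,0,0,10,1],[0,0,0,0,0,10,1]]' && python3 -m creep '[[0,0,0,0,0,10,1],[0,0,0,0,0,9,1],[0,0,0,0,0,0,1],[0,0,0,0,0,0,1],[0,0,0,0,0,0,1],[0,0,0,0,0,0,1],[0,0,0,0,0,0,1],[0,0,0,0,0,0,1],[0,0,0,0,0,0,1],[0,0,0,0,0,0,1]]'
python3 - <<'E'
from h import *
st(); c=capture("wrist"); cv2.imwrite("pics/w1.png",c["color"])
for n in ["paint_can","can_patch","reader_window","reader","sign_top","kit_tub"]: print(n,[(np.round(d["xy"],1).tolist(),round(d["p"],2)) for d in find_in("wrist",n)][:3])
E
```

```text
time_s: 2.6
tcp_pos: [0.5311, 0.0666, 0.2731]
ee_rot: [[-0.36, -0.933, 0.001], [-0.933, 0.36, 0.0], [-0.001, -0.001, -1.0]]
wrist_force: [0.4, 0.3, -0.4]
gripper_width: 1.001
time_s: 3.85
tcp_pos: [0.5934, -0.0289, 0.2806]
ee_rot: [[-0.98, 0.199, -0.0], [0.199, 0.98, -0.0], [0.0, -0.0, -1.0]]
wrist_force: [-0.5, -0.5, -0.2]
gripper_width: 1.002
time_s: 5.1
tcp_pos: [0.5935, -0.0289, 0.2806]
ee_rot: [[-0.865, 0.502, 0.0], [0.502, 0.865, 0.0], [-0.0, 0.0, -1.0]]
wrist_force: [-0.1, 0.0, -0.7]
gripper_width: 1.002
t 5.1 tcp [ 0.5935 -0.0289  0.2806] xdir 149.87 z [ 0.  0. -1.] F [-0.1  0.  -0.7] g 1.002 j [ 12.8  17.1   1.5  -0.  -74.4 -42.9]
paint_can [([311.0, 218.4], 0.97)]
can_patch [([308.5, 214.3], 0.7)]
reader_window [([161.2, 90.8], 0.71)]
reader [([159.4, 92.3], 0.57)]
sign_top [([288.1, 368.4], 0.95)]
kit_tub [([446.2, 209.4], 0.7)]
```

View pics/w1.png

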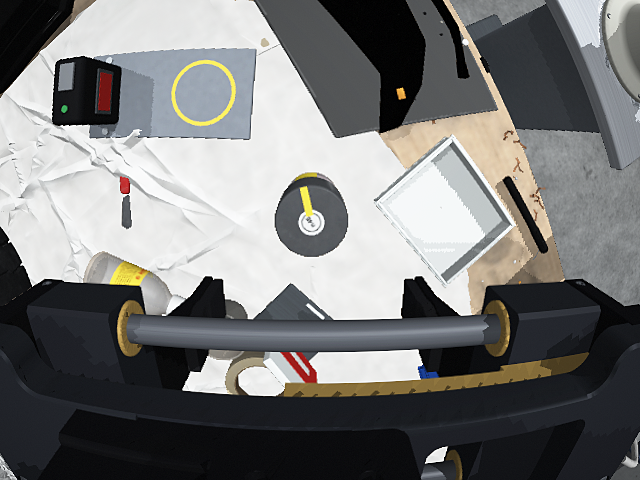

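The wrist view is clear. The can's cap centre is about (311,222) with its line towards (305,187), the ring is at (203,93), and the red window is at (104,90).

```bash
cat > m1.py <<'E'
from h import *
def blob(im,lo,hi,box):
    x0,y0,x1,y1=box; hsv=cv2.cvtColor(im,cv2.COLOR_BGR2HSV); m=cv2.inRange(hsv,lo,hi); k=np.zeros_like(m); k[y0:y1,x0:x1]=m[y0:y1,x0:x1]; return k
E
python3 - <<'E'
from m1 import *
c=capture("wrist"); im=c["color"]; A=lambda v:np.degrees(np.arctan2(v[1],v[0]))
m=blob(im,(20,90,90),(35,255,255),(160,50,250,135))
ys,xs=np.nonzero(m); P=np.array([onz(c,(x,y),.01,True)[:2] for x,y in zip(xs,ys)])
(cx,cy),r=cv2.minEnclosingCircle(P.astype(np.float32)*1000)
q=np.linalg.lstsq(np.c_[2*P,np.ones(len(P))],(P**2).sum(1),rcond=None)[0]; print("ring",q[:2],"r",np.sqrt(q[2]+q[:2]@q[:2]),"enc",cx,cy,r)
# plate corners/edges by eye
e1=[onz(c,p,.01,True) for p in [(256,49),(250,139)]]; print("plate short edge",A(e1[1]-e1[0]),np.linalg.norm(e1[1]-e1[0]))
e2=[onz(c,p,.01,True) for p in [(150,135),(250,139)]]; print("plate long edge",A(e2[0]-e2[1]))
# red window
m=blob(im,(0,120,60),(8,255,255),(85,60,125,125))|blob(im,(172,120,60),(180,255,255),(85,60,125,125))
ys,xs=np.nonzero(m); print("red",xs.min(),xs.max(),ys.min(),ys.max()); w=onz(c,(xs.mean(),ys.mean()),.055,True); print("win",w,A(w[:2]-q[:2]),np.linalg.norm(w[:2]-q[:2]))
# can line
m=blob(im,(20,90,90),(35,255,255),(295,178,320,222)); ys,xs=np.nonzero(m)
L=np.array([onz(c,(x,y),.136,True)[:2] for x,y in zip(xs,ys) if y>=187])
# cap top circle
hsv=cv2.cvtColor(im,cv2.COLOR_BGR2HSV)
print(hsv[230,[285,330]],hsv[205,[285,335]],hsv[250,311])
g=cv2.cvtColor(im,cv2.COLOR_BGR2GRAY); m=(cv2.inRange(g,0,110)); 
n,l,s,ct=cv2.connectedComponentsWithStats(m); i=l[235,300]; print(s[i]); k=cv2.findContours((l==i).astype(np.uint8),0,1)[0][0][:,0]
k=k[k[:,1]>225]; K=np.array([onz(c,p,.136,True)[:2] for p in k])
qc=np.linalg.lstsq(np.c_[2*K,np.ones(len(K))],(K**2).sum(1),rcond=None)[0]; print("cap",qc[:2],"r",np.sqrt(qc[2]+qc[:2]@qc[:2]))
u,sv,v=np.linalg.svd(L-L.mean(0)); d=v[0]*np.sign(v[0]@(L.mean(0)-qc[:2])); print("line dir",A(d),len(L),"from centre",A(L.mean(0)-qc[:2]),L.mean(0))
E
```

```text
ring [ 0.63949653 -0.20792513] r 0.037827804915183574 enc 639.599853515625 -207.98707580566406 40.28641891479492
plate short edge 55.91254814422797 0.10768855566637407
plate long edge -35.510407536284205
red 98 111 72 110
win [ 0.72856449 -0.26942514  0.055     ] -34.6244649476983 0.10823748712531601
[[103  18  98]
 [103  19  95]] [[110  24  96]
 [110  16  98]] [107  24  94]
[ 275  177   73   80 3814]
cap [ 0.59283651 -0.03226829] r 0.030635536689123572
line dir -107.5737239858414 236 from centre -107.0518227315995 [ 0.58747753 -0.04974018]
```

```bash
python3 - <<'E'
from h import *
c=capture("wrist"); print(onz(c,(311,221),.136,True),onz(c,(275,221),.136,True)-onz(c,(348,221),.136,True))
rel([0.594,-0.030,0.100],150)
E
```

```text
[ 0.59258789 -0.03260511  0.136     ] [ 0.05372279 -0.03123444  0.        ]
shift [ -1.   -0.7 180.5] turn [ 0.  -0.  -0.1] j6 -42.9
shift [ -1.   -0.7 180.5] turn [ -0.   -0.  179.9] j6 -42.9
```

```bash
python3 -m creep '[[-1,-2,45,0,0,0,1],[0,0,45,0,0,0,1],[0,0,40,0,0,0,1],[0,0,30,0,0,0,1],[0,0,20,0,0,0,1],[0,0,0,0,0,0,1],[0,0,0,0,0,0,1],[0,0,0,0,0,0,0],[0,0,0,0,0,0,0],[0,0,0,0,0,0,0]]' && python3 -m creep '[[0,0,0,0,0,0,0],[0,0,0,0,0,0,0],[0,0,0,0,0,0,0],[0,0,0,0,0,0,0],[0,0,0,0,0,0,0],[0,0,0,0,0,0,0],[0,0,-5,0,0,0,0],[0,0,-15,0,0,0,0],[0,0,-20,0,0,0,0],[0,0,-20,0,0,0,0]]'
python3 - <<'E'
from h import *
st(); rel([.6396,-.2079,.16],150)
E
```

```text
time_s: 6.8
tcp_pos: [0.5936, -0.0311, 0.1011]
ee_rot: [[-0.865, 0.502, 0.001], [0.502, 0.865, 0.0], [-0.001, 0.001, -1.0]]
wrist_force: [0.2, -0.5, 0.3]
gripper_width: 0.75
time_s: 8.05
tcp_pos: [0.5931, -0.0311, 0.1614]
ee_rot: [[-0.865, 0.502, -0.001], [0.502, 0.865, 0.0], [0.001, -0.0, -1.0]]
wrist_force: [0.5, 1.3, -1.7]
gripper_width: 0.753
t 8.05 tcp [ 0.5931 -0.0311  0.1614] xdir 149.86 z [-0.001  0.    -1.   ] F [ 0.5  1.3 -1.7] g 0.753 j [ 12.6  21.9  -9.1  -0.  -59.1 -42.7]
shift [-129.  -129.5    1.3] turn [-0.  -0.  -0.1] j6 -42.7
shift [-129.  -129.5    1.3] turn [ -0.    0.  179.9] j6 -42.7
```

```bash
python3 -m creep '[[-15,-15,0,0,0,0,0],[-30,-30,0,0,0,0,0],[-30,-30,0,0,0,0,0],[-30,-30,0,0,0,0,0],[-24,-24,0,0,0,0,0],[0,0,0,0,0,-9,0],[0,0,0,0,0,-9,0],[0,0,0,0,0,-9,0],[0,0,0,0,0,-9,0],[0,0,0,0,0,-9,0]]' && python3 -m creep '[[0,0,0,0,0,-9,0],[0,0,0,0,0,-9,0],[0,0,0,0,0,-9.7,0],[0,0,0,0,0,0,0],[0,0,0,0,0,0,0],[0,0,0,0,0,0,0],[0,0,0,0,0,0,0],[0,0,0,0,0,0,0],[0,0,0,0,0,0,0],[0,0,0,0,0,0,0]]'
python3 - <<'E'
from m1 import *
st(); A=lambda v:np.degrees(np.arctan2(v[1],v[0]))
c=capture("wrist"); t=capture("top")
im=c["color"]; cv2.imwrite("pics/w2.png",np.hstack([im[60:330,150:500],cv2.resize(t["color"][150:285,370:515],(290,270),interpolation=2)]))
rel([.6396,-.2079,.115],-137.5)
E
```

```text
time_s: 9.3
tcp_pos: [0.6393, -0.2085, 0.1593]
ee_rot: [[-0.965, -0.261, -0.002], [-0.261, 0.965, 0.001], [0.002, 0.001, -1.0]]
wrist_force: [0.8, 0.3, -1.6]
gripper_width: 0.758
time_s: 10.55
tcp_pos: [0.6402, -0.2074, 0.1606]
ee_rot: [[-0.736, -0.676, 0.0], [-0.676, 0.736, -0.0], [-0.0, -0.0, -1.0]]
wrist_force: [-0.6, -0.4, -1.5]
gripper_width: 0.758
t 10.55 tcp [ 0.6402 -0.2074  0.1606] xdir -137.43 z [ 0. -0. -1.] F [-0.6 -0.4 -1.5] g 0.758 j [ -4.2  29.2   2.9   0.  -63.7  46.8]
shift [ 0.7  0.  45.6] turn [-0.  -0.   0.1] j6 46.8
shift [ 0.7  0.  45.6] turn [   0.    -0.  -179.9] j6 46.8
```

View pics/w2.png

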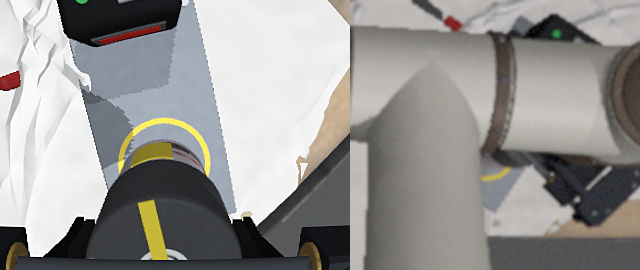

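The line on the cap runs from about (308,318) to (297,262) in the full image, pointing at the window. I'll measure the angles now.

```bash
python3 - <<'E'
from m1 import *
A=lambda v:np.degrees(np.arctan2(v[1],v[0])); c=capture("wrist"); im=c["color"]
m=blob(im,(20,110,90),(35,255,255),(280,258,330,318)); n,l,s,ct=cv2.connectedComponentsWithStats(m); i=1+np.argmax(s[1:,4]); print(s[i])
ys,xs=np.nonzero(l==i); L=np.array([onz(c,(x,y),.1958,True)[:2] for x,y in zip(xs,ys)])
top=L-L.mean(0); u,sv,v=np.linalg.svd(top); print("line",A(v[0]),A(-v[0]))
# patch points (yellow on can side) mean column
tc=sense()["tcp_pos"]
print("line mean from tcp",A(L.mean(0)-tc[:2]))
m=blob(im,(0,120,60),(8,255,255),(225,70,340,120))|blob(im,(172,120,60),(180,255,255),(225,70,340,120)); ys,xs=np.nonzero(m); w=onz(c,(xs.mean(),ys.mean()),.055,True); print("win",xs.min(),xs.max(),w)
m=blob(im,(20,90,60),(35,255,255),(260,170,370,280)); n,l,s,ct=cv2.connectedComponentsWithStats(m)
ys,xs=np.nonzero(m); P=np.array([onz(c,(x,y),.01,True)[:2] for x,y in zip(xs,ys)])
d=np.hypot(*(P-[.6396,-.2079]).T); P=P[(d>.033)&(d<.045)]
q=np.linalg.lstsq(np.c_[2*P,np.ones(len(P))],(P**2).sum(1),rcond=None)[0]; print("ring",q[:2],np.sqrt(q[2]+q[:2]@q[:2]),len(P)); print(A(w[:2]-q[:2]))
g=cv2.Canny(cv2.cvtColor(im,6),60,150)
for x in cv2.HoughLinesP(g[60:280,150:400],1,np.pi/360,30,minLineLength=45,maxLineGap=6)[:,0]:
    a=onz(c,(x[0]+150,x[1]+60),.01,True);b=onz(c,(x[2]+150,x[3]+60),.01,True); print(x+[150,60,150,60],round(A(a-b),1),round(A(b-a),1))
E
```

```text
[288 259  30  59 988]
line 145.20978431933636 -34.79021568066366
line mean from tcp -34.88699149963251
win 248 310 [ 0.72854723 -0.26873434  0.055     ]
ring [ 0.6385538  -0.20634406] 0.03868570166820998 982
-34.732642375976546
[347  74 384 256] -34.7 145.3
[246 107 326  88] 55.2 -124.8
[241  98 315  80] 55.2 -124.8
[216  94 257 251] -34.5 145.5
[195 211 223 158] 101.1 -78.9
[160 232 160 181] 127.1 -52.9
[175 279 186 234] 112.4 -67.6
[234 165 300 148] 55.9 -124.1
[252 230 298 201] 74.6 -105.4
[248 106 325  87] 55.8 -124.2
```

```bash
python3 -m creep '[[0,0,15,0,0,0,0],[0,0,15,0,0,0,0],[0,0,9,0,0,0,0],[0,0,5,0,0,0,0],[0,0,3,0,0,0,0],[0,0,2,0,0,0,0],[0,0,0,0,0,0,0],[0,0,0,0,0,0,0],[0,0,0,0,0,0,0],[0,0,0,0,0,0,0]]'
```

```text
time_s: 11.95
tcp_pos: [0.6402, -0.2075, 0.1117]
ee_rot: [[-0.736, -0.676, 0.0], [-0.676, 0.736, -0.0], [-0.0, -0.0, -1.0]]
wrist_force: [-0.1, -0.7, -2.1]
gripper_width: 0.75
```

```bash
python3 -m creep '[[0,0,0.6,0,0,0,0],[0,0,0.6,0,0,0,0],[0,0,0,0,0,0,0],[0,0,0,0,0,0,0.8],[0,0,0,0,0,0,0.9],[0,0,0,0,0,0,1],[0,0,0,0,0,0,1],[0,0,0,0,0,0,1],[0,0,0,0,0,0,1],[0,0,0,0,0,0,1]]' && python3 -m creep '[[0,0,-15,0,0,0,1],[0,0,-30,0,0,0,1],[0,0,-40,0,0,0,1],[0,0,-40,0,0,0,1],[0,0,-25,0,0,0,1],[0,0,0,0,0,0,1],[0,0,0,0,0,0,1],[0,0,0,0,0,0,1],[0,0,0,0,0,0,1],[0,0,0,0,0,0,1]]'
python3 - <<'E'
from m1 import *
st(); c=capture("wrist"); im=c["color"]; A=lambda v:np.degrees(np.arctan2(v[1],v[0]))
m=blob(im,(20,110,90),(35,255,255),(270,190,340,270)); n,l,s,ct=cv2.connectedComponentsWithStats(m)
for i in range(1,n):
    if s[i,4]<30: continue
    ys,xs=np.nonzero(l==i); L=np.array([onz(c,(x,y),.146,True)[:2] for x,y in zip(xs,ys)]); u,sv,v=np.linalg.svd(L-L.mean(0)); print(s[i],A(v[0]),A(-v[0]),L.mean(0))
cv2.imwrite("pics/w3.png",im[30:360,120:520])
E
```

```text
time_s: 13.2
tcp_pos: [0.6401, -0.2075, 0.1103]
ee_rot: [[-0.736, -0.676, -0.0], [-0.676, 0.736, 0.0], [0.0, 0.0, -1.0]]
wrist_force: [-0.0, 0.2, 0.2]
gripper_width: 1.0
time_s: 14.45
tcp_pos: [0.64, -0.2075, 0.2598]
ee_rot: [[-0.736, -0.677, -0.001], [-0.677, 0.736, 0.0], [0.001, 0.001, -1.0]]
wrist_force: [0.0, 0.5, 0.1]
gripper_width: 1.001
t 14.45 tcp [ 0.64   -0.2075  0.2598] xdir -137.43 z [-0.001  0.    -1.   ] F [0.  0.5 0.1] g 1.001 j [ -4.2  25.7  11.5   0.  -75.9  46.8]
[278 190   7  15  52] 117.14836739171172 -62.8516326082883 [ 0.67815228 -0.21265594]
[300 194  15  33 282] 144.77249774862233 -35.227502251377686 [ 0.65631965 -0.21802704]
```

View pics/w3.png

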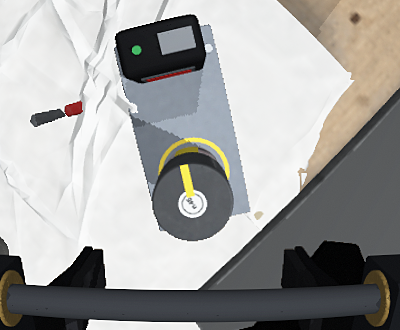

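The can stands upright in the ring with its line pointing at the window (line -35.2°, reader about -34.7°). The tray is next.

```bash
python3 - <<'E'
from h import *
rel([.5075,.3575,.29],-99)
E
```

```text
shift [-284.5  505.8  -30. ] turn [  0.   -0.  -38.4] j6 46.8
shift [-284.5  505.8  -30. ] turn [ -0.   -0.  141.6] j6 46.8
```

```bash
python3 -m creep '[[-28.5,50.5,-3,0,0,0,1],[-28.5,50.5,-3,0,0,0,1],[-28.5,50.5,-3,0,0,0,1],[-28.5,50.5,-3,0,0,0,1],[-28.5,50.5,-3,0,0,0,1],[-28.5,50.5,-3,0,0,0,1],[-28.5,50.5,-3,0,0,0,1],[-28.5,50.5,-3,0,0,0,1],[-28.5,50.5,-3,0,0,0,1],[-28.5,50.5,-3,0,0,0,1]]' && python3 -m creep '[[0,0,0,0,0,-9.6,1],[0,0,0,0,0,-9.6,1],[0,0,0,0,0,-9.6,1],[0,0,0,0,0,-9.6,1],[0,0,0,0,0,0,1],[0,0,0,0,0,0,1],[0,0,0,0,0,0,1],[0,0,0,0,0,0,1],[0,0,0,0,0,0,1],[0,0,0,0,0,0,1]]'
python3 - <<'E'
from m1 import *
st(); c=capture("wrist"); im=c["color"]; cv2.imwrite("pics/w4.png",im)
print([(np.round(d["xy"],1).tolist(),round(d["p"],2)) for d in find_in("wrist","strip_0")][:8])
E
```

```text
time_s: 15.75
tcp_pos: [0.5077, 0.359, 0.2907]
ee_rot: [[-0.736, -0.677, 0.0], [-0.677, 0.736, 0.0], [-0.001, -0.0, -1.0]]
wrist_force: [0.6, 0.5, -0.7]
gripper_width: 0.994
time_s: 17.0
tcp_pos: [0.5084, 0.3572, 0.2903]
ee_rot: [[-0.157, -0.988, 0.0], [-0.988, 0.157, -0.0], [0.0, -0.0, -1.0]]
wrist_force: [0.1, 0.1, -0.1]
gripper_width: 0.996
t 17.0 tcp [0.5084 0.3572 0.2903] xdir -99.04 z [ 0. -0. -1.] F [ 0.1  0.1 -0.1] g 0.996 j [ 50.   19.6   6.5   0.  -76.9  31. ]
[([311.3, 164.9], 0.86), ([355.0, 164.6], 0.76), ([353.3, 236.0], 0.58), ([269.9, 164.7], 0.58)]
```

View pics/w4.png

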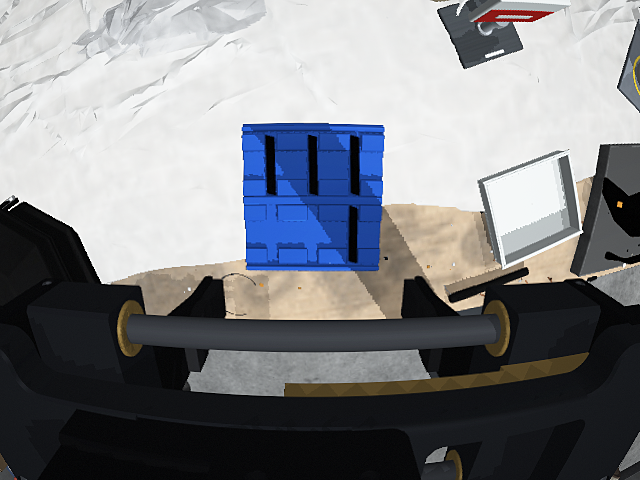

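Four strips show, at (270,165), (312,165), (355,165) and (353,235). The tub is at (530,208).

```bash
python3 - <<'E'
from m1 import *
A=lambda v:np.degrees(np.arctan2(v[1],v[0])); 
for nm,f,box in (("wrist",True,(245,125,385,272)),("top",False,(164,238,245,325))):
    c=capture(nm); im=c["color"]; g=cv2.cvtColor(im,6); m=np.zeros_like(g); x0,y0,x1,y1=box; m[y0:y1,x0:x1]=(g[y0:y1,x0:x1]<30)*255
    n,l,s,ct=cv2.connectedComponentsWithStats(m)
    for i in range(1,n):
        if s[i,4]<60: continue
        ys,xs=np.nonzero(l==i); L=np.array([onz(c,(x,y),.013,f)[:2] for x,y in zip(xs,ys)]); u,sv,v=np.linalg.svd(L-L.mean(0)); v=v*np.sign(v[0,0])
        p=(L-L.mean(0))@v[0]; print(nm,s[i],np.round(L.mean(0),4),"dir",round(A(v[0]),1),"len",round(np.ptp(p),4))
    hsv=cv2.cvtColor(im,40); 
    if nm=="wrist":
        b=blob(im,(100,120,40),(130,255,255),(230,115,395,280)); b=cv2.morphologyEx(b,cv2.MORPH_CLOSE,np.ones((13,13)))
        k=max(cv2.findContours(b,0,2)[0],key=cv2.contourArea); r=[onz(c,p[0],.012,True)[:2]*1000 for p in k]; r=cv2.minAreaRect(np.array(r,np.float32)); print("tray",r)
    else:
        b=cv2.inRange(hsv,(0,0,150),(180,40,255)); b[:262]=0;b[335:]=0;b[:,:285]=0;b[:,365:]=0
        b=cv2.morphologyEx(b,cv2.MORPH_CLOSE,np.ones((5,5))); k=max(cv2.findContours(b,0,2)[0],key=cv2.contourArea); r=cv2.boxPoints(cv2.minAreaRect(k)); P=np.array([onz(c,p,.03)[:2]*1000 for p in r]); print("tub",P.mean(0),P.round().tolist())
E
```

```text
wrist [265 135  11  60 527] [0.557  0.4015] dir -7.7 len 0.0712
wrist [308 135  10  61 505] [0.5484 0.3519] dir -7.5 len 0.0719
wrist [350 135  10  61 517] [0.5409 0.3031] dir -6.7 len 0.0722
wrist [349 205   9  58 457] [0.4571 0.3165] dir -7.4 len 0.0732
tray ((507.5497741699219, 358.67596435546875), (169.0070037841797, 182.222900390625), 80.58604431152344)
top [182 245   8  29 114] [0.5579 0.4003] dir -7.9 len 0.0677
top [199 248  11  33 137] [0.5452 0.3519] dir -9.2 len 0.0771
top [223 252   7  29 109] [0.5409 0.3021] dir -7.2 len 0.0677
top [217 287   8  29 116] [0.4572 0.3155] dir -8.4 len 0.0677
tub [465.44207647  66.67371473] [[550.0, 160.0], [548.0, -27.0], [381.0, -26.0], [383.0, 160.0]]
```

```bash
python3 - <<'E'
from h import *
A=lambda v:np.degrees(np.arctan2(v[1],v[0]))
c=capture("wrist"); P=np.array([onz(c,p,.03,True)[:2] for p in [(478,181),(571,151),(582,236),(497,269)]]); print(P.round(4).tolist(),P.mean(0)); e=np.roll(P,-1,0)-P; print(A(e[0]),A(e[1]),A(e[2]),A(e[3]),np.hypot(*e.T))
print(find_in("wrist","kit_tub")); 
t=capture("top"); d=find_in("top","kit_tub")[0]; print(d,onz(t,d["xy"],.0))
P=np.array([onz(t,p,.03)[:2] for p in [(294,281),(353,270),(360,321),(303,332)]]); print(P.round(4).tolist(),P.mean(0))
rel([.5575,.4005,.05],-99.3); rel([.5575,.4005,.05],-99.3)
E
```

```text
[[0.5041, 0.1544], [0.53, 0.0034], [0.4064, -0.0189], [0.3836, 0.1301]] [0.45600821 0.06724857]
-80.27630308195842 -169.75364639451348 98.71002278187554 11.405420637081187 [0.15322943 0.12556967 0.15079021 0.12294977]
[{'xy': [529.7, 205.7], 'p': 0.67}]
{'xy': [323.6, 301.6], 'p': 0.97} [0.45268178 0.06878671 0.        ]
[[0.5046, 0.1385], [0.5295, -0.0011], [0.4094, -0.0166], [0.3847, 0.1179]] [0.45706087 0.05966165]
shift [-50.4 -41.7 240.3] turn [-0.  -0.   0.3] j6 31.0
shift [-50.4 -41.7 240.3] turn [   0.    -0.  -179.7] j6 31.0
shift [-50.4 -41.7 240.3] turn [-0.  -0.   0.3] j6 31.0
shift [-50.4 -41.7 240.3] turn [   0.    -0.  -179.7] j6 31.0
```

```bash
python3 -m creep '[[-50.4,-42,40,0,0,0.3,0.35],[0,0,55,0,0,0,0.35],[0,0,55,0,0,0,0.35],[0,0,55,0,0,0,0.35],[0,0,40,0,0,0,0.35],[0,0,15,0,0,0,0.35],[0,0,0,0,0,0,0.35],[0,0,0,0,0,0,0.35],[0,0,0,0,0,0,0.35],[0,0,0,0,0,0,0.35]]'
python3 - <<'E'
from h import *
st();c=capture("wrist"); cv2.imwrite("pics/w5.png",c["color"][100:400,120:520])
E
```

```text
time_s: 18.65
tcp_pos: [0.549, 0.3928, 0.0392]
ee_rot: [[-0.162, -0.987, 0.001], [-0.987, 0.162, 0.002], [-0.002, -0.001, -1.0]]
wrist_force: [-0.2, 0.2, -0.7]
gripper_width: 0.349
t 18.65 tcp [0.549  0.3928 0.0392] xdir -99.33 z [ 0.001  0.002 -1.   ] F [-0.2  0.2 -0.7] g 0.349 j [ 49.3  36.1  -4.    0.  -49.8  31.4]
```

View pics/w5.png

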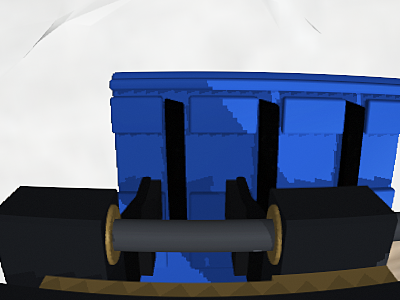

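```bash
python3 -m creep '[[-9.3,-7.1,0,0,0,0,0.35],[0,0,14,0,0,0,0.35],[0,0,12,0,0,0,0.35],[0,0,4.2,0,0,0,0.35],[0,0,0,0,0,0,0.35],[0,0,0,0,0,0,0],[0,0,0,0,0,0,0],[0,0,0,0,0,0,0],[0,0,0,0,0,0,0],[0,0,0,0,0,0,0]]' && python3 -m creep '[[0,0,-3,0,0,0,0],[0,0,-7,0,0,0,0],[0,0,-15,0,0,0,0],[0,0,-25,0,0,0,0],[0,0,-30,0,0,0,0],[0,0,-30,0,0,0,0],[0,0,0,0,0,0,0],[0,0,0,0,0,0,0],[0,0,0,0,0,0,0],[0,0,0,0,0,0,0]]'
python3 - <<'E'
from h import *
st(); t=capture("top"); d=find_in("top","kit_tub"); print([(x["xy"],x["p"],onz(t,x["xy"],0)) for x in d][:2]); rel([.457,.092,.11],-99.3)
E
```

```text
time_s: 19.95
tcp_pos: [0.5571, 0.4004, 0.0076]
ee_rot: [[-0.162, -0.987, -0.0], [-0.987, 0.162, -0.0], [0.0, 0.0, -1.0]]
wrist_force: [0.5, -0.2, 0.5]
gripper_width: 0.102
time_s: 21.2
tcp_pos: [0.5568, 0.4001, 0.1166]
ee_rot: [[-0.162, -0.987, -0.001], [-0.987, 0.162, -0.001], [0.002, 0.001, -1.0]]
wrist_force: [0.1, -0.3, 0.2]
gripper_width: 0.109
t 21.2 tcp [0.5568 0.4001 0.1166] xdir -99.33 z [-0.001 -0.001 -1.   ] F [ 0.1 -0.3  0.2] g 0.109 j [ 49.2  32.5   2.1  -0.  -59.6  31.5]
[([327.4, 302.2], 0.92, array([0.45116641, 0.05958832, 0.        ]))]
shift [320.3  48.6   7.3] turn [ 0.  -0.1 -0. ] j6 31.5
shift [320.3  48.6   7.3] turn [-1.0e-01 -1.0e-01  1.8e+02] j6 31.5
```

```bash
python3 -m creep '[[40,7,0,0,0,0,0],[55,9,0,0,0,0,0],[55,9,0,0,0,0,0],[55,9,0,0,0,0,0],[55,9,0,0,0,0,0],[40,7,0,0,0,0,0],[21,3.5,0,0,0,0,0],[0,0,0,0,0,0,0],[0,0,0,0,0,0,0],[0,0,0,0,0,0,0]]'
python3 - <<'E'
from h import *
st();c=capture("wrist"); cv2.imwrite("pics/w6.png",c["color"][60:400,50:600]); d=find_in("wrist","kit_tub"); print([(x["xy"],x["p"],onz(c,x["xy"],0,True)) for x in d][:2])
E
```

```text
time_s: 22.55
tcp_pos: [0.4529, 0.0933, 0.1175]
ee_rot: [[-0.161, -0.987, 0.0], [-0.987, 0.161, 0.0], [-0.0, -0.0, -1.0]]
wrist_force: [-0.3, 0.3, -0.5]
gripper_width: 0.109
t 22.55 tcp [0.4529 0.0933 0.1175] xdir -99.26 z [ 0.  0. -1.] F [-0.3  0.3 -0.5] g 0.109 j [ 31.9  12.8 -30.2   0.  -47.   48.9]
[([362.2, 213.3], 0.64, array([0.46242032, 0.05381661, 0.        ]))]
```

View pics/w6.png

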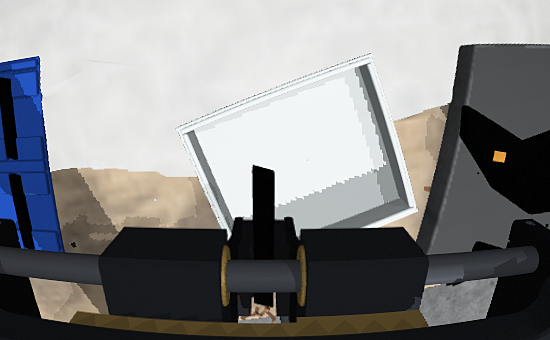

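```bash
python3 - <<'E'
from h import *
c=capture("wrist");P=np.array([onz(c,p,.03,True)[:2] for p in [(228,188),(423,113),(466,270)]]);print(P.round(4).tolist(),(P[0]+P[2])/2,np.hypot(*(P[1]-P[0])),np.hypot(*(P[2]-P[1])),np.degrees(np.arctan2(*(P[1]-P[2])[::-1])))
E
```

```text
[[0.5019, 0.145], [0.5323, 0.0048], [0.4131, -0.0183]] [0.45749225 0.06338873] 0.14345584670064862 0.12141069183183113 10.970977729368316
```

```bash
python3 -m creep '[[0,0,35,0,0,0,0],[0,0,35,0,0,0,0],[0,0,20,0,0,0,0],[0,0,7,0,0,0,0],[0,0,0,0,0,0,0],[0,0,0,0,0,0,0.25],[0,0,0,0,0,0,0.25],[0,0,0,0,0,0,0.25],[0,0,-20,0,0,0,0.25],[0,0,-40,0,0,0,0.25]]'
python3 - <<'E'
from h import *
st(); rel([.549,.3515,.08],-99.3)
E
```

```text
time_s: 23.95
tcp_pos: [0.4511, 0.0917, 0.0803]
ee_rot: [[-0.162, -0.987, -0.004], [-0.987, 0.162, -0.002], [0.003, 0.003, -1.0]]
wrist_force: [1.5, 0.5, -0.2]
gripper_width: 0.253
t 23.95 tcp [0.4511 0.0917 0.0803] xdir -99.34 z [-0.004 -0.002 -1.   ] F [ 1.5  0.5 -0.2] g 0.253 j [ 31.8  15.9 -32.8  -0.  -41.5  48.9]
shift [-272.3  -54.4   -0.6] turn [ 0.2 -0.1 -0. ] j6 48.9
shift [-272.3  -54.4   -0.6] turn [ -0.2  -0.3 180. ] j6 48.9
```

```bash
python3 -m creep '[[-30,-6,0,0,0,0,0.25],[-45,-9,0,0,0,0,0.3],[-50,-10,0,0,0,0,0.35],[-50,-10,0,0,0,0,0.35],[-50,-10,0,0,0,0,0.35],[-35,-7,0,0,0,0,0.35],[-12,-2.4,0,0,0,0,0.35],[0,0,0,0,0,0,0.35],[0,0,0,0,0,0,0.35],[0,0,0,0,0,0,0.35]]'
python3 - <<'E'
from m1 import *
st(); rel([.549,.3515,.009],-99.3)
c=capture("wrist"); im=c["color"]; g=cv2.cvtColor(im,6); 
t=capture("top"); cv2.imwrite("pics/t2.png",np.hstack([im[60:330,100:500],cv2.resize(t["color"][230:365,265:400],(270,270))]))
E
```

```text
time_s: 25.2
tcp_pos: [0.5498, 0.3508, 0.0809]
ee_rot: [[-0.163, -0.987, -0.0], [-0.987, 0.163, -0.0], [0.0, 0.0, -1.0]]
wrist_force: [0.4, -0.1, -0.3]
gripper_width: 0.351
t 25.2 tcp [0.5498 0.3508 0.0809] xdir -99.38 z [-0. -0. -1.] F [ 0.4 -0.1 -0.3] g 0.351 j [ 46.7  31.6  -5.5  -0.  -52.9  33.9]
shift [-0.6  0.9 71.9] turn [ 0.  -0.  -0.1] j6 33.9
shift [-0.6  0.9 71.9] turn [ -0.   -0.  179.9] j6 33.9
```

View pics/t2.png

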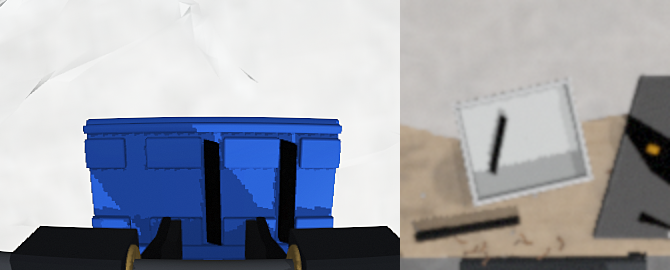

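Strip 1 is in the tub, and the fingers straddle strip 2.

```bash
python3 -m creep '[[-0.6,0.5,30,0,0,0,0.35],[0,0,27,0,0,0,0.35],[0,0,12,0,0,0,0.35],[0,0,3.5,0,0,0,0.35],[0,0,0,0,0,0,0.35],[0,0,0,0,0,0,0],[0,0,0,0,0,0,0],[0,0,0,0,0,0,0],[0,0,0,0,0,0,0],[0,0,0,0,0,0,0]]' && python3 -m creep '[[0,0,-3,0,0,0,0],[0,0,-7,0,0,0,0],[0,0,-15,0,0,0,0],[0,0,-25,0,0,0,0],[0,0,-25,0,0,0,0],[0,0,-15,0,0,0,0],[0,0,0,0,0,0,0],[0,0,0,0,0,0,0],[0,0,0,0,0,0,0],[0,0,0,0,0,0,0]]'
python3 - <<'E'
from h import *
st(); rel([.455,.073,.1],-99.3); t=capture("top"); d=find_in("top","kit_tub"); print([(x["xy"],x["p"]) for x in d][:2])
E
```

```text
time_s: 26.55
tcp_pos: [0.5498, 0.3527, 0.0086]
ee_rot: [[-0.162, -0.987, 0.0], [-0.987, 0.162, 0.0], [-0.0, -0.0, -1.0]]
wrist_force: [-1.0, -0.2, 3.4]
gripper_width: 0.11
time_s: 27.8
tcp_pos: [0.5494, 0.3523, 0.0972]
ee_rot: [[-0.162, -0.987, -0.001], [-0.987, 0.162, -0.001], [0.001, 0.001, -1.0]]
wrist_force: [0.3, -0.3, 0.1]
gripper_width: 0.11
t 27.8 tcp [0.5494 0.3523 0.0972] xdir -99.33 z [-0.001 -0.001 -1.   ] F [ 0.3 -0.3  0.1] g 0.11 j [ 46.8  30.7  -4.4  -0.  -55.   33.8]
shift [290.9  47.8  -2.4] turn [ 0.1 -0.1 -0. ] j6 33.8
shift [290.9  47.8  -2.4] turn [-1.0e-01 -1.0e-01  1.8e+02] j6 33.8
[([326.0, 302.6], 0.86), ([305.0, 192.1], 0.6)]
```

```bash
python3 -m creep '[[40,7,0,0,0,0,0],[50,8,0,0,0,0,0],[50,8,0,0,0,0,0],[50,8,0,0,0,0,0],[50,8,0,0,0,0,0],[35,6,0,0,0,0,0],[16,3,0,0,0,0,0],[0,0,0,0,0,0,0],[0,0,0,0,0,0,0],[0,0,0,0,0,0,0]]'
python3 - <<'E'
from h import *
st();c=capture("wrist"); d=find_in("wrist","kit_tub"); print([(x["xy"],x["p"],onz(c,x["xy"],0,True)) for x in d][:2]);cv2.imwrite("pics/w7.png",c["color"])
g=cv2.cvtColor(c["color"],6); print("dark px strip zone",[int((g[r,280:345]<40).sum()) for r in (230,250,270)])
E
```

```text
time_s: 29.15
tcp_pos: [0.4557, 0.0742, 0.0981]
ee_rot: [[-0.161, -0.987, 0.0], [-0.987, 0.161, 0.0], [-0.0, -0.0, -1.0]]
wrist_force: [-0.9, 0.1, 0.6]
gripper_width: 0.11
t 29.15 tcp [0.4557 0.0742 0.0981] xdir -99.26 z [ 0.  0. -1.] F [-0.9  0.1  0.6] g 0.11 j [ 29.5  14.3 -31.6   0.  -44.   51.2]
[([345.5, 217.4], 0.8, array([0.46864403, 0.04902381, 0.        ]))]
dark px strip zone [31, 34, 34]
```

```bash
python3 -m creep '[[0,0,30,0,0,0,0],[0,0,28,0,0,0,0],[0,0,15,0,0,0,0],[0,0,4,0,0,0,0],[0,0,0,0,0,0,0],[0,0,0,0,0,0,0.25],[0,0,0,0,0,0,0.25],[0,0,0,0,0,0,0.25],[0,0,-20,0,0,0,0.25],[0,0,-37,0,0,0,0.25]]' && python3 -m creep '[[-25,-5,0,0,0,0,0.25],[-40,-8.5,0,0,0,0,0.3],[-45,-9.5,0,0,0,0,0.35],[-45,-9.5,0,0,0,0,0.35],[-40,-8.5,0,0,0,0,0.35],[-30,-6.5,0,0,0,0,0.35],[-13,-3,0,0,0,0,0.35],[0,0,0,0,0,0,0.35],[0,0,0,0,0,0,0.35],[0,0,0,0,0,0,0.35]]'
python3 - <<'E'
from m1 import *
st(); rel([.5412,.3022,.009],-99.3)
t=capture("top"); cv2.imwrite("pics/t3.png",t["color"]); d=find_in("top","kit_tub"); print([(x["xy"],x["p"]) for x in d][:2])
im=t["color"][262:335,290:365]; g=cv2.cvtColor(im,6); n,l,s,ct=cv2.connectedComponentsWithStats((g<45).astype(np.uint8)); print([(s[i].tolist()) for i in range(1,n) if s[i,4]>20])
E
```

```text
time_s: 30.5
tcp_pos: [0.4541, 0.0727, 0.0778]
ee_rot: [[-0.162, -0.987, -0.003], [-0.987, 0.162, -0.002], [0.002, 0.003, -1.0]]
wrist_force: [0.1, 0.7, 0.7]
gripper_width: 0.248
time_s: 31.75
tcp_pos: [0.5432, 0.2988, 0.0783]
ee_rot: [[-0.163, -0.987, -0.0], [-0.987, 0.163, -0.0], [0.0, 0.0, -1.0]]
wrist_force: [0.1, -0.9, 1.0]
gripper_width: 0.351
t 31.75 tcp [0.5432 0.2988 0.0783] xdir -99.39 z [-0. -0. -1.] F [ 0.1 -0.9  1. ] g 0.351 j [ 43.8  29.1 -10.6  -0.  -50.3  36.9]
shift [-3.   2.5 69.3] turn [ 0.  -0.  -0.1] j6 36.9
shift [-3.   2.5 69.3] turn [ -0.   -0.  179.9] j6 36.9
[([328.7, 299.1], 0.83)]
[[21, 27, 6, 27, 54], [28, 26, 7, 27, 54]]
```

Two strips are in the tub. Strip 3 is next.

```bash
python3 -m creep '[[-3,2.2,25,0,0,0,0.35],[0,0,27,0,0,0,0.35],[0,0,13,0,0,0,0.35],[0,0,4,0,0,0,0.35],[0,0,0,0,0,0,0.35],[0,0,0,0,0,0,0],[0,0,0,0,0,0,0],[0,0,0,0,0,0,0],[0,0,0,0,0,0,0],[0,0,0,0,0,0,0]]' && python3 -m creep '[[0,0,-3,0,0,0,0],[0,0,-7,0,0,0,0],[0,0,-15,0,0,0,0],[0,0,-25,0,0,0,0],[0,0,-25,0,0,0,0],[0,0,-15,0,0,0,0],[0,0,0,0,0,0,0],[0,0,0,0,0,0,0],[0,0,0,0,0,0,0],[0,0,0,0,0,0,0]]'
python3 - <<'E'
from h import *
st(); rel([.459,.053,.1],-99.3); t=capture("top"); d=find_in("top","kit_tub"); print([(x["xy"],x["p"]) for x in d][:2])
E
```

```text
time_s: 33.1
tcp_pos: [0.542, 0.3033, 0.0096]
ee_rot: [[-0.162, -0.987, 0.0], [-0.987, 0.162, 0.0], [-0.0, -0.0, -1.0]]
wrist_force: [-1.4, -0.7, 3.3]
gripper_width: 0.107
time_s: 34.35
tcp_pos: [0.5416, 0.3029, 0.0983]
ee_rot: [[-0.162, -0.987, -0.001], [-0.987, 0.162, -0.001], [0.001, 0.001, -1.0]]
wrist_force: [-0.2, -0.1, -0.1]
gripper_width: 0.111
t 34.35 tcp [0.5416 0.3029 0.0983] xdir -99.33 z [-0.001 -0.001 -1.   ] F [-0.2 -0.1 -0.1] g 0.111 j [ 44.1  27.9  -9.3  -0.  -52.9  36.5]
shift [260.   40.9  -1.4] turn [ 0.1 -0.1 -0. ] j6 36.5
shift [260.   40.9  -1.4] turn [-1.0e-01 -1.0e-01  1.8e+02] j6 36.5
[([329.3, 301.8], 0.71)]
```

```bash
python3 -m creep '[[35,6,0,0,0,0,0],[45,7,0,0,0,0,0],[45,7,0,0,0,0,0],[45,7,0,0,0,0,0],[45,7,0,0,0,0,0],[30,5,0,0,0,0,0],[15,2,0,0,0,0,0],[0,0,0,0,0,0,0],[0,0,0,0,0,0,0],[0,0,0,0,0,0,0]]'
python3 - <<'E'
from h import *
st();c=capture("wrist"); d=find_in("wrist","kit_tub"); print([(x["xy"],x["p"],onz(c,x["xy"],0,True)) for x in d][:2]);cv2.imwrite("pics/w8.png",c["color"])
g=cv2.cvtColor(c["color"],6); print("dark px strip zone",[int((g[r,280:345]<40).sum()) for r in (230,250,270)])
# predicted rim corners for tub (.4575,.0634,yaw 11) vs edges: draw
a=np.radians(11);U=np.array([np.cos(a),np.sin(a)]);V=np.array([-U[1],U[0]])
im=c["color"].copy()
for sx,sy in((1,1),(1,-1),(-1,-1),(-1,1)):
    p=proj(c,np.r_[np.array([.4575,.0634])+U*.06*sx+V*.07*sy,.03],True); cv2.circle(im,tuple(int(v) for v in p),4,(0,0,255),1)
cv2.imwrite("pics/w8.png",im[40:340,100:580])
E
```

```text
time_s: 35.7
tcp_pos: [0.4597, 0.0542, 0.099]
ee_rot: [[-0.161, -0.987, 0.0], [-0.987, 0.161, 0.0], [-0.0, -0.0, -1.0]]
wrist_force: [0.1, 1.1, 0.3]
gripper_width: 0.107
t 35.7 tcp [0.4597 0.0542 0.099 ] xdir -99.26 z [ 0.  0. -1.] F [0.1 1.1 0.3] g 0.107 j [ 26.9  14.4 -31.4   0.  -44.2  53.8]
[([318.6, 220.5], 0.82, array([0.47328457, 0.04850999, 0.        ]))]
dark px strip zone [32, 35, 34]
```

View pics/w8.png

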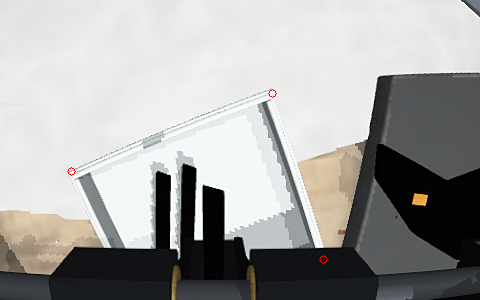

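The tub is where I predicted, with two strips inside and the third in the grip.

```bash
python3 -m creep '[[0,0,30,0,0,0,0],[0,0,28,0,0,0,0],[0,0,15,0,0,0,0],[0,0,4,0,0,0,0],[0,0,0,0,0,0,0],[0,0,0,0,0,0,0.25],[0,0,0,0,0,0,0.25],[0,0,0,0,0,0,0.25],[0,0,-20,0,0,0,0.25],[0,0,-37,0,0,0,0.25]]'
python3 - <<'E'
from h import *
st(); rel([.4575,.316,.08],-99.3)
E
```

```text
time_s: 37.05
tcp_pos: [0.4582, 0.0528, 0.0788]
ee_rot: [[-0.162, -0.987, -0.003], [-0.987, 0.162, -0.002], [0.002, 0.003, -1.0]]
wrist_force: [0.3, 0.3, -0.1]
gripper_width: 0.252
t 37.05 tcp [0.4582 0.0528 0.0788] xdir -99.34 z [-0.003 -0.002 -1.   ] F [ 0.3  0.3 -0.1] g 0.252 j [ 26.8  16.1 -32.8  -0.  -41.3  53.8]
shift [-259.6   43.4   -1.6] turn [ 0.2 -0.1 -0. ] j6 53.8
shift [-259.6   43.4   -1.6] turn [ -0.2  -0.3 180. ] j6 53.8
```

```bash
python3 -m creep '[[-30,5,0,0,0,0,0.25],[-45,7.3,0,0,0,0,0.3],[-50,8.2,0,0,0,0,0.35],[-50,8.2,0,0,0,0,0.35],[-45,7.3,0,0,0,0,0.35],[-28,4.5,0,0,0,0,0.35],[-10,1.6,0,0,0,0,0.35],[0,0,0,0,0,0,0.35],[0,0,0,0,0,0,0.35],[0,0,0,0,0,0,0.35]]'
python3 - <<'E'
from m1 import *
st(); rel([.4573,.316,.009],-99.3)
E
```

```text
time_s: 38.3
tcp_pos: [0.4595, 0.3135, 0.0792]
ee_rot: [[-0.164, -0.987, -0.0], [-0.987, 0.164, -0.0], [0.0, 0.0, -1.0]]
wrist_force: [0.0, 0.1, 0.8]
gripper_width: 0.353
t 38.3 tcp [0.4595 0.3135 0.0792] xdir -99.41 z [-0. -0. -1.] F [0.  0.1 0.8] g 0.353 j [ 51.   23.8 -19.9  -0.  -46.3  29.6]
shift [-2.1  2.6 70.2] turn [ 0.  -0.  -0.1] j6 29.6
shift [-2.1  2.6 70.2] turn [ -0.   -0.  179.9] j6 29.6
```

```bash
python3 -m creep '[[-2.1,2.4,25,0,0,0,0.35],[0,0,28,0,0,0,0.35],[0,0,13,0,0,0,0.35],[0,0,4,0,0,0,0.35],[0,0,0,0,0,0,0.35],[0,0,0,0,0,0,0],[0,0,0,0,0,0,0],[0,0,0,0,0,0,0],[0,0,0,0,0,0,0],[0,0,0,0,0,0,0]]' && python3 -m creep '[[0,0,-3,0,0,0,0],[0,0,-7,0,0,0,0],[0,0,-15,0,0,0,0],[0,0,-25,0,0,0,0],[0,0,-25,0,0,0,0],[0,0,-15,0,0,0,0],[0,0,0,0,0,0,0],[0,0,0,0,0,0,0],[0,0,0,0,0,0,0],[0,0,0,0,0,0,0]]'
python3 - <<'E'
from h import *
st(); rel([.462,.034,.1],-99.3); t=capture("top"); d=find_in("top","kit_tub"); print([(x["xy"],x["p"]) for x in d][:2])
E
```

```text
time_s: 39.55
tcp_pos: [0.4576, 0.3173, 0.0096]
ee_rot: [[-0.162, -0.987, 0.0], [-0.987, 0.162, 0.0], [-0.0, -0.0, -1.0]]
wrist_force: [-0.9, -1.1, 3.3]
gripper_width: 0.104
time_s: 40.8
tcp_pos: [0.4572, 0.3169, 0.0983]
ee_rot: [[-0.162, -0.987, -0.001], [-0.987, 0.162, -0.001], [0.001, 0.001, -1.0]]
wrist_force: [0.1, 0.5, -0.8]
gripper_width: 0.109
t 40.8 tcp [0.4572 0.3169 0.0983] xdir -99.33 z [-0.001 -0.001 -1.   ] F [ 0.1  0.5 -0.8] g 0.109 j [ 51.4  22.5 -18.7  -0.  -48.9  29.3]
shift [278.3 -50.6  -1.3] turn [ 0.  -0.1 -0. ] j6 29.3
shift [278.3 -50.6  -1.3] turn [-1.0e-01 -1.0e-01  1.8e+02] j6 29.3
[([333.0, 304.5], 0.94), ([455.2, 195.4], 0.74)]
```

```bash
python3 -m creep '[[35,-6.5,0,0,0,0,0],[48,-9,0,0,0,0,0],[50,-9,0,0,0,0,0],[50,-9,0,0,0,0,0],[48,-8.5,0,0,0,0,0],[32,-6,0,0,0,0,0],[15,-2.5,0,0,0,0,0],[0,0,0,0,0,0,0],[0,0,0,0,0,0,0],[0,0,0,0,0,0,0]]'
python3 - <<'E'
from h import *
st();c=capture("wrist"); d=find_in("wrist","kit_tub"); print([(x["xy"],x["p"],onz(c,x["xy"],0,True)) for x in d][:2])
a=np.radians(11);U=np.array([np.cos(a),np.sin(a)]);V=np.array([-U[1],U[0]]); im=c["color"].copy()
for sx,sy in((1,1),(1,-1),(-1,-1),(-1,1)):
    p=proj(c,np.r_[np.array([.4575,.0634])+U*.06*sx+V*.07*sy,.03],True); print(p); cv2.circle(im,tuple(int(v) for v in p),4,(0,0,255),1)
cv2.imwrite("pics/w9.png",im[40:340,100:580])
E
```

```text
time_s: 42.15
tcp_pos: [0.4624, 0.0356, 0.0991]
ee_rot: [[-0.161, -0.987, 0.0], [-0.987, 0.161, 0.0], [-0.0, -0.0, -1.0]]
wrist_force: [-0.1, 0.2, -0.2]
gripper_width: 0.111
t 42.15 tcp [0.4624 0.0356 0.0991] xdir -99.24 z [ 0.  0. -1.] F [-0.1  0.2 -0.2] g 0.111 j [ 24.6  14.4 -31.3   0.  -44.3  56.2]
[([300.7, 232.7], 0.96, array([0.46903638, 0.04425783, 0.        ]))]
[148.68546552 219.80021773]
[343.53883291 142.21158027]
[398.53329885 307.40795081]
[220.63647141 362.91782853]
```

View pics/w9.png

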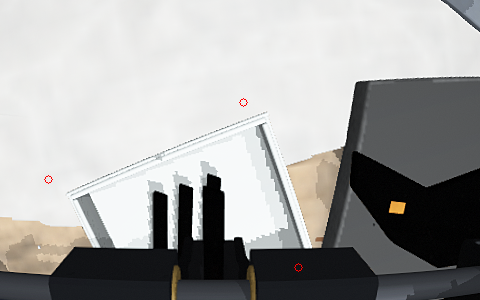

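The tub has been knocked: its far corners are now at full-image (367,152) and (167,233), about 20 px from the predictions. I'll re-measure it.

```bash
python3 - <<'E'
from h import *
c=capture("wrist");P=np.array([onz(c,p,.03,True)[:2] for p in [(167,233),(367,152)]]);e=(P[1]-P[0]);L=np.hypot(*e);a=np.arctan2(e[0],-e[1]);U=np.array([np.cos(a),np.sin(a)])
V=np.array([-U[1],U[0]]);C=P.mean(0)-U*.06; print("yaw",np.degrees(a),"len",L,"centre",C)
rel(np.r_[C-V*.03+U*0,.1],-99.3)
E
```

```text
yaw 12.086703588996041 len 0.14287593371360285 centre [0.44783197 0.0496033 ]
shift [16.1  5.7 -0.9] turn [0. 0. 0.] j6 56.2
shift [16.1  5.7 -0.9] turn [  -0.    0. -180.] j6 56.2
```

```bash
python3 -m creep '[[15,6,0,0,0,0,0],[0,0,28,0,0,0,0],[0,0,28,0,0,0,0],[0,0,16,0,0,0,0],[0,0,5,0,0,0,0],[0,0,0,0,0,0,0],[0,0,0,0,0,0,0.25],[0,0,0,0,0,0,0.25],[0,0,0,0,0,0,0.25],[0,0,-20,0,0,0,0.25]]' && python3 -m creep '[[0,0,-35,0,0,0,0.25],[0,0,-45,0,0,0,0.3],[0,0,-50,0,0,0,0.3],[0,0,-50,0,0,0,0.3],[0,0,-20,0,0,0,0.3],[0,0,0,0,0,0,0.3],[0,0,0,0,0,0,0.3],[0,0,0,0,0,0,0.3],[0,0,0,0,0,0,0.3],[0,0,0,0,0,0,0.3]]'
python3 - <<'E'
from h import *
st();c=capture("wrist");cv2.imwrite("pics/w10.png",c["color"])
E
```

```text
time_s: 43.55
tcp_pos: [0.4528, 0.0204, 0.0415]
ee_rot: [[-0.162, -0.987, -0.003], [-0.987, 0.162, -0.001], [0.002, 0.003, -1.0]]
wrist_force: [1.2, 0.3, 0.6]
gripper_width: 0.25
time_s: 44.8
tcp_pos: [0.4538, 0.0208, 0.2416]
ee_rot: [[-0.162, -0.987, -0.001], [-0.987, 0.162, -0.0], [0.001, 0.001, -1.0]]
wrist_force: [0.5, -0.1, -0.6]
gripper_width: 0.299
t 44.8 tcp [0.4538 0.0208 0.2416] xdir -99.33 z [-0.001 -0.    -1.   ] F [ 0.5 -0.1 -0.6] g 0.299 j [ 23.2   4.3 -20.4  -0.  -65.4  57.5]
```

View pics/w10.png

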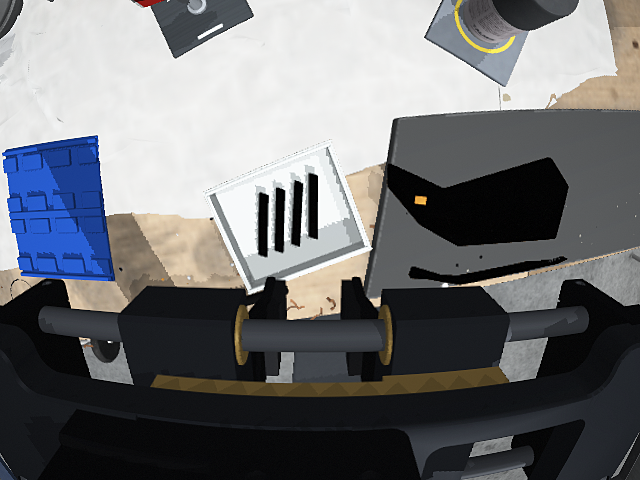

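All four strips lie in the tub at (262–315, 172–255) and the tray is empty. Next is the sign.

```bash
python3 -m creep '[[-20,-37,-8,0,0,0,0.5],[-24,-45,-10,0,0,0,0.5],[-24,-45,-10,0,0,0,0.5],[-24,-45,-10,0,0,0,0.5],[-20,-37,-8,0,0,0,0.5],[-8,-15,-2,0,0,0,0.5],[0,0,0,0,0,9,0.5],[0,0,0,0,0,9.5,0.5],[0,0,0,0,0,9.5,0.5],[0,0,0,0,0,9.5,0.5]]' && python3 -m creep '[[0,0,0,0,0,9.5,0.5],[0,0,0,0,0,9.5,0.5],[0,0,0,0,0,9.5,0.5],[0,0,0,0,0,9.5,0.5],[0,0,0,0,0,9,0.5],[0,0,0,0,0,0,0.5],[0,0,0,0,0,0,0.5],[0,0,0,0,0,0,0.5],[0,0,0,0,0,0,0.5],[0,0,0,0,0,0,0.5]]'
python3 - <<'E'
from h import *
st();c=capture("wrist");cv2.imwrite("pics/w11.png",c["color"]); print([(x["xy"],x["p"]) for x in find_in("wrist","sign_top")+find_in("wrist","sign_stand")])
E
```

```text
time_s: 46.1
tcp_pos: [0.6944, 0.1029, 0.2896]
ee_rot: [[-0.733, -0.68, -0.001], [-0.68, 0.733, -0.0], [0.001, 0.0, -1.0]]
wrist_force: [0.7, 0.3, 0.3]
gripper_width: 0.5
time_s: 47.35
tcp_pos: [0.6944, 0.1029, 0.2901]
ee_rot: [[-0.998, 0.066, 0.0], [0.066, 0.998, 0.0], [-0.0, 0.0, -1.0]]
wrist_force: [0.3, -0.2, -0.1]
gripper_width: 0.5
t 47.35 tcp [0.6944 0.1029 0.2901] xdir 176.19 z [ 0.  0. -1.] F [ 0.3 -0.2 -0.1] g 0.5 j [ 21.6  28.1  19.7  -0.  -81.5 -25.4]
[([307.6, 220.6], 0.78), ([309.7, 203.9], 0.6), ([308.1, 204.1], 0.73)]
```

View pics/w11.png

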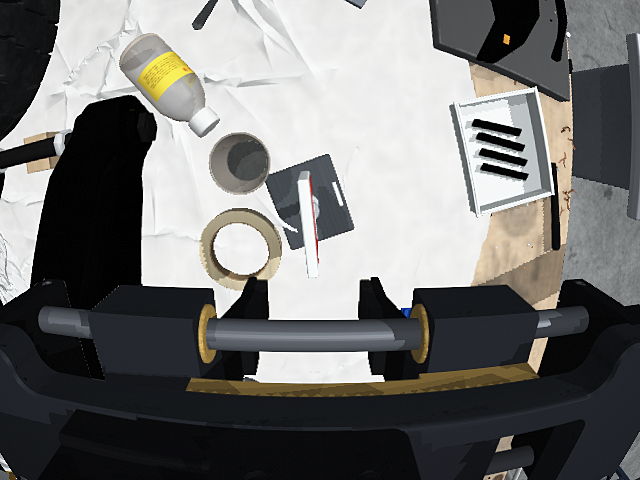

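The sign's top edge runs from (304,171) to (312,277). The base corners are about (267,183), (330,154), (355,228) and (292,250), with the white front mark at (338,193).

```bash
python3 - <<'E'
from h import *
A=lambda v:np.degrees(np.arctan2(v[1],v[0]))
c=capture("wrist"); im=c["color"]
K=[(266,183),(330,154),(355,229),(291,251)]
g=cv2.cvtColor(im,6)
P=np.array([onz(c,p,.008,True)[:2] for p in K]); e=np.roll(P,-1,0)-P
print("base",P.mean(0),[round(A(x),1) for x in e],np.hypot(*e.T).round(4))
w=onz(c,(338,193),.008,True)[:2]; print("line dir from centre",A(w-P.mean(0)))
# fit base edges via dark mask minAreaRect
m=np.zeros_like(g); m[150:255,262:360]=(g[150:255,262:360]<110)*255
m=cv2.morphologyEx(m,cv2.MORPH_OPEN,np.ones((3,3))); n,l,s,ct=cv2.connectedComponentsWithStats(m); m=(l>0)&(s[l,4]>200)
ys,xs=np.nonzero(m); Q=np.array([onz(c,p,.008,True)[:2]*1000 for p in zip(xs,ys)],np.float32); print(cv2.minAreaRect(Q))
# sign top: white band
for r in (180,190,200,210,225,240,250,260,270):
    row=im[r,292:330].astype(int); print(r,"".join("R" if (a[2]-a[1]>60) else "#" if a.sum()>690 else "+" if a.sum()>600 else "." for a in row))
T=np.array([onz(c,p,.14,True)[:2] for p in [(305,171),(312,277)]]); print("top",T,T.mean(0),A(T[1]-T[0]),np.hypot(*(T[1]-T[0])))
E
```

```text
base [0.69751253 0.11138893] [np.float64(-159.6), np.float64(105.2), np.float64(15.9), np.float64(-75.2)] [0.0844 0.0975 0.0848 0.0909]
line dir from centre -160.0071063121145
((698.9315185546875, 108.58880615234375), (84.24615478515625, 99.10265350341797), 15.710649490356445)
180 .......#########+RR...................
190 .......###########RR..................
200 ........###########RR..++#............
210 .........###########.R+...+...........
225 ...........##########+R...............
240 ............+##########.RR....########
250 #############.##########.R############
260 ##############.##########.R###########
270 ###############.######################
top [[0.69761014 0.05728113]
 [0.69820972 0.15268277]] [0.69790993 0.10498195] 89.6399089144797 0.09540352038192397
```

```bash
python3 - <<'E'
from h import *
A=lambda v:np.degrees(np.arctan2(v[1],v[0]))
c=capture("wrist"); 
L=np.array([onz(c,p,.14,True)[:2] for p in [(298.5,180),(298.8,190),(299.5,200),(300.5,210),(302.5,225),(304,240),(305.5,250),(306.5,260),(307.5,270)]]); u,s,v=np.linalg.svd(L-L.mean(0)); print("edge dir",A(v[0]),L.mean(0), onz(c,(307.5,222),.14,True))
E
python3 -m creep '[[0,0,0,0,0,-10.3,0.5],[0,0,0,0,0,-10.3,0.5],[0,0,0,0,0,-10.3,0.5],[0,0,0,0,0,-10.3,0.5],[0,0,0,0,0,-10.3,0.5],[0,0,0,0,0,-10.3,0.5],[0,0,0,0,0,-10.3,0.5],[0,0,0,0,0,-10.3,0.5],[0,0,0,0,0,-10.3,0.5],[0,0,0,0,0,-10.3,0.5]]' && python3 -m creep '[[0,0,0,0,0,-10.3,0.5],[0,0,0,0,0,-10.3,0.5],[0,0,0,0,0,-10.3,0.5],[0,0,0,0,0,-10.3,0.5],[0,0,0,0,0,-10.3,0.5],[0,0,0,0,0,-10.3,0.5],[0,0,0,0,0,-10.3,0.5],[0,0,0,0,0,-10.3,0.5],[0,0,0,0,0,0,0.5],[0,0,0,0,0,0,0.5]]'
python3 - <<'E'
from h import *
st();c=capture("wrist");cv2.imwrite("pics/w12.png",c["color"]);im=c["color"]
for n in ("sign_top","sign_stand","can_patch","kit_tub"): print(n,[(np.round(x["xy"],1),x["p"]) for x in find_in("wrist",n)][:2])
g=cv2.cvtColor(im,6); 
for r in range(150,290,10):
    row=im[r,285:370].astype(int); print(r,"".join("R" if (a[2]-a[1]>60) else "#" if a.sum()>690 else "+" if a.sum()>600 else "." for a in row))
E
```

```text
edge dir -88.31612991910082 [0.70305271 0.10440497] [0.6986148 0.1014922 0.14     ]
time_s: 48.85
tcp_pos: [0.6944, 0.1029, 0.2901]
ee_rot: [[0.165, -0.986, 0.0], [-0.986, -0.165, -0.0], [0.0, -0.0, -1.0]]
wrist_force: [-0.5, 0.2, 0.3]
gripper_width: 0.499
time_s: 50.1
tcp_pos: [0.6944, 0.1029, 0.2901]
ee_rot: [[1.0, 0.025, -0.0], [0.025, -1.0, -0.0], [-0.0, 0.0, -1.0]]
wrist_force: [0.2, -0.3, 0.1]
gripper_width: 0.501
t 50.1 tcp [0.6944 0.1029 0.2901] xdir 1.43 z [-0. -0. -1.] F [ 0.2 -0.3  0.1] g 0.501 j [ 21.6  28.1  19.6   0.  -81.5 159.8]
sign_top [(array([320.1, 212.7]), 0.86), (array([133.5, 243.4]), 0.65)]
sign_stand [(array([315.7, 194.7]), 0.59)]
can_patch []
kit_tub [(array([128.1, 231.7]), 0.88)]
150 #####################################.....................########...............####
160 .............................................................#####...............+###
170 ...........................R+##########.............#####......######+...............
180 ...........................R+##########+.......................####++######..........
190 ###..............
[... 178 characters left out ...]
.............R##########+................................#############
220 ####.........................+#########+....................................#########
230 #######.....................R+#########+..........######################.............
240 ############################+.#########+.###########################.................
250 ############################+.#########+.#########################...................
260 #######################################+.#########################...................
270 #####################################################################................
280 ##########################################################################+..........
```

```bash
python3 - <<'E'
from h import *
c=capture("wrist"); im=c["color"]; g=cv2.cvtColor(im,6)
print([ (r,g[r,318]) for r in range(155,180,2)],[ (r,g[r,320],g[r,312]) for r in range(250,285,3)])
print("top x",onz(c,(318.5,210),.14,True))
m=np.zeros_like(g); x0,x1=285,380; m[140:265,x0-35:x1]=(g[140:265,x0-35:x1]<110)*255
m=cv2.morphologyEx(m,cv2.MORPH_OPEN,np.ones((3,3))); n,l,s,ct=cv2.connectedComponentsWithStats(m); print(s[1:][s[1:,4]>100])
m=(l>0)&(s[l,4]>200); ys,xs=np.nonzero(m); Q=np.array([onz(c,p,.008,True)[:2]*1000 for p in zip(xs,ys)],np.float32); print(cv2.minAreaRect(Q))
cv2.imwrite("pics/w12.png",cv2.resize(im[120:300,240:400],None,fx=3,fy=3))
E
```

```text
[(155, np.uint8(86)), (157, np.uint8(87)), (159, np.uint8(91)), (161, np.uint8(118)), (163, np.uint8(116)), (165, np.uint8(121)), (167, np.uint8(246)), (169, np.uint8(250)), (171, np.uint8(250)), (173, np.uint8(250)), (175, np.uint8(250)), (177, np.uint8(250)), (179, np.uint8(250))] [(250, np.uint8(249), np.uint8(246)), (253, np.uint8(249), np.uint8(245)), (256, np.uint8(249), np.uint8(243)), (259, np.uint8(249), np.uint8(243)), (262, np.uint8(249), np.uint8(243)), (265, np.uint8(250), np.uint8(243)), (268, np.uint8(245), np.uint8(243)), (271, np.uint8(244), np.uint8(243)), (274, np.uint8(243), np.uint8(242)), (277, np.uint8(241), np.uint8(242)), (280, np.uint8(243), np.uint8(241)), (283, np.uint8(243), np.uint8(240))]
top x [0.69804497 0.11576303 0.14      ]
[[ 275  147   84   92 4160]
 [ 352  223   28   42  987]]
((717.7158813476562, 84.49156951904297), (106.69448852539062, 157.43856811523438), 16.042383193969727)
```

View pics/w12.png

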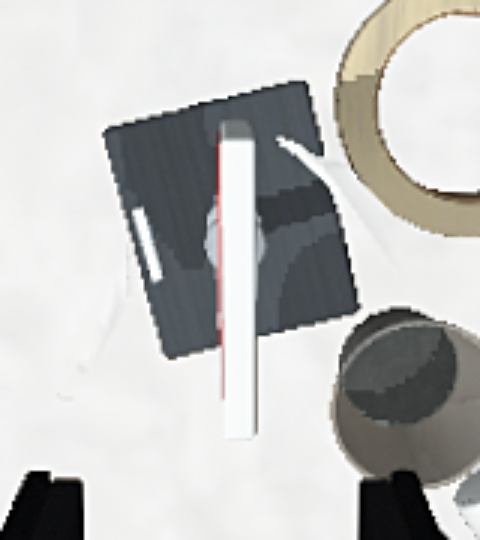

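This view shows the sign's red face on the front (marked) side. The top edge runs from (318,166) to (320,266), and the base corners are at (275,164), (341,147), (359,223) and (296,239).

```bash
python3 - <<'E'
from h import *
A=lambda v:np.degrees(np.arctan2(v[1],v[0]))
c=capture("wrist")
P=np.array([onz(c,p,.008,True)[:2] for p in [(275,163.7),(341.3,146.8),(359.5,223.3),(296,239.3)]]); e=np.roll(P,-1,0)-P
print("base",P.mean(0),[round(A(x),1) for x in e],np.hypot(*e.T).round(4))
T=np.array([onz(c,p,.14,True)[:2] for p in [(318,166),(320,266)]]); print(T,T.mean(0),np.hypot(*(T[1]-T[0])))
rel([.698,.109,.115],1.6)
E
```

```text
base [0.69945645 0.10882364] [np.float64(15.8), np.float64(-74.2), np.float64(-163.8), np.float64(106.0)] [0.0816 0.0967 0.0814 0.0972]
[[0.69652525 0.15358203]
 [0.70093036 0.06474991]] [0.6987278  0.10916597] 0.08894127670199764
shift [  3.8  -6.  175.1] turn [ 0.  -0.  -0.1] j6 160.0
shift [  3.8  -6.  175.1] turn [ -0.   -0.  179.9] j6 160.0
```

```bash
python3 -m creep '[[4.2,-6,35,0,0,0,0.5],[0,0,50,0,0,0,0.5],[0,0,45,0,0,0,0.5],[0,0,30,0,0,0,0.5],[0,0,12,0,0,0,0.5],[0,0,0,0,0,0,0.5],[0,0,0,0,0,0,0.5],[0,0,0,0,0,0,0.5],[0,0,0,0,0,0,0.3],[0,0,0,0,0,0,0.2]]' && python3 -m creep '[[0,0,0,0,0,0,0.15],[0,0,0,0,0,0,0],[0,0,0,0,0,0,0],[0,0,0,0,0,0,0],[0,0,0,0,0,0,0],[0,0,0,0,0,0,0],[0,0,0,0,0,0,0],[0,0,0,0,0,0,0],[0,0,0,0,0,0,0],[0,0,0,0,0,0,0]]'
python3 -c "
from h import *
st()"
```

```text
time_s: 51.7
tcp_pos: [0.6985, 0.1091, 0.1185]
ee_rot: [[1.0, 0.027, 0.001], [0.027, -1.0, 0.0], [0.001, -0.0, -1.0]]
wrist_force: [0.9, -1.4, -0.4]
gripper_width: 0.355
time_s: 52.95
tcp_pos: [0.6995, 0.1091, 0.1182]
ee_rot: [[1.0, 0.027, 0.002], [0.027, -1.0, 0.0], [0.002, -0.0, -1.0]]
wrist_force: [5.3, -0.5, -2.6]
gripper_width: 0.115
t 52.95 tcp [0.6995 0.1091 0.1182] xdir 1.57 z [ 0.002  0.    -1.   ] F [ 5.3 -0.5 -2.6] g 0.115 j [ 21.9  34.4   5.7   0.  -61.2 159.6]
```

```bash
python3 -m creep '[[1,0,0,0,0,2,0],[0,0,0,0,0,6,0],[0,0,0,0,0,8,0],[0,0,0,0,0,9,0],[0,0,0,0,0,9,0],[0,0,0,0,0,9,0],[0,0,0,0,0,9,0],[0,0,0,0,0,9,0],[0,0,0,0,0,9,0],[0,0,0,0,0,8,0]]'
python3 -c "
from h import *
st()"
```

```text
time_s: 54.2
tcp_pos: [0.7001, 0.1087, 0.1182]
ee_rot: [[0.229, -0.973, 0.001], [-0.973, -0.229, -0.0], [0.001, -0.001, -1.0]]
wrist_force: [3.8, -2.1, -3.0]
gripper_width: 0.112
t 54.2 tcp [0.7001 0.1087 0.1182] xdir -76.75 z [ 0.001 -0.    -1.   ] F [ 3.8 -2.1 -3. ] g 0.112 j [ 21.9  34.4   5.8   0.1 -61.3  81.3]
```

```bash
python3 -m creep '[[0,0,0,0,0,9,0],[0,0,0,0,0,9,0],[0,0,0,0,0,9,0],[0,0,0,0,0,9,0],[0,0,0,0,0,9,0],[0,0,0,0,0,9,0],[0,0,0,0,0,9,0],[0,0,0,0,0,9,0],[0,0,0,0,0,8,0],[0,0,0,0,0,4,0]]' && python3 -m creep '[[0,0,0,0,0,3.5,0],[0,0,0,0,0,0,0],[0,0,0,0,0,0,0],[0,0,0,0,0,0,0],[0,0,0,0,0,0,0],[0,0,0,0,0,0,0],[0,0,0,0,0,0,0],[0,0,0,0,0,0,0],[0,0,0,0,0,0,0],[0,0,0,0,0,0,0]]'
python3 -c "
from h import *
st()"
```

```text
time_s: 55.45
tcp_pos: [0.6997, 0.108, 0.1182]
ee_rot: [[-0.944, -0.331, 0.0], [-0.331, 0.944, -0.001], [0.0, -0.001, -1.0]]
wrist_force: [4.2, -2.7, -1.6]
gripper_width: 0.113
time_s: 56.7
tcp_pos: [0.6997, 0.108, 0.1182]
ee_rot: [[-0.961, -0.276, 0.0], [-0.276, 0.961, -0.001], [0.0, -0.001, -1.0]]
wrist_force: [4.6, -3.5, -1.5]
gripper_width: 0.111
t 56.7 tcp [0.6997 0.108  0.1182] xdir -164.0 z [ 0.    -0.001 -1.   ] F [ 4.6 -3.5 -1.5] g 0.111 j [ 21.8  34.4   5.8   0.1 -61.4  -5.9]
```

Turned to -164.0°. Next: release, rise and look.

```bash
python3 -m creep '[[0,0,0,0,0,0,0.15],[0,0,0,0,0,0,0.2],[0,0,0,0,0,0,0.3],[0,0,0,0,0,0,0.5],[0,0,0,0,0,0,0.5],[0,0,0,0,0,0,0.5],[0,0,-15,0,0,0,0.5],[0,0,-30,0,0,0,0.5],[0,0,-45,0,0,0,0.5],[0,0,-50,0,0,0,0.5]]' && python3 -m creep '[[0,0,-30,0,0,0,0.5],[0,0,0,0,0,0,0.5],[0,0,0,0,0,0,0.5],[0,0,0,0,0,0,0.5],[0,0,0,0,0,0,0.5],[0,0,0,0,0,0,0.5],[0,0,0,0,0,0,0.5],[0,0,0,0,0,0,0.5],[0,0,0,0,0,0,0.5],[0,0,0,0,0,0,0.5]]'
python3 - <<'E'
from h import *
st();c=capture("wrist");s=capture("scene"); im=c["color"]
a=cv2.resize(im[0:310,170:570],None,fx=1,fy=1); b=cv2.resize(s["color"][190:345,230:500],(540,310),interpolation=3); b=b[:,:400]
cv2.imwrite("pics/f1.png",np.hstack([cv2.resize(a,(400,310)),b]))
for r in range(150,290,10):
    row=im[r,285:370].astype(int); print(r,"".join("R" if (a[2]-a[1]>60) else "G" if a[1]-a[2]>50 else "#" if a.sum()>690 else "+" if a.sum()>600 else "." for a in row))
E
```

```text
time_s: 57.95
tcp_pos: [0.6992, 0.1089, 0.2603]
ee_rot: [[-0.961, -0.277, 0.0], [-0.277, 0.961, -0.0], [-0.0, -0.0, -1.0]]
wrist_force: [0.9, 0.0, 1.1]
gripper_width: 0.501
time_s: 59.2
tcp_pos: [0.6994, 0.1091, 0.2882]
ee_rot: [[-0.961, -0.277, 0.0], [-0.277, 0.961, 0.0], [-0.0, 0.0, -1.0]]
wrist_force: [-0.3, -0.8, -0.1]
gripper_width: 0.501
t 59.2 tcp [0.6994 0.1091 0.2882] xdir -163.93 z [ 0.  0. -1.] F [-0.3 -0.8 -0.1] g 0.501 j [ 21.9  28.8  20.5  -0.  -81.7  -5.8]
150 .......+#############################################################################
160 ................................................................#####################
170 .................................+..............................#####################
180 ........................##########+.............................######+##############
190 ........................##########+......................###....+##+#################
200 ........................##########.......................###...#++###################
210 ........................##########+++...................+###...+#####################
220 .....##.................###########............................+#####################
230 ........................##########+...........................#######################
240 #######################.#############################################################
250 #######################.#############################################################
260 #######################.+############################################################
270 #######################.+############################################################
280 ##########################################################################+..........
```

View pics/f1.png

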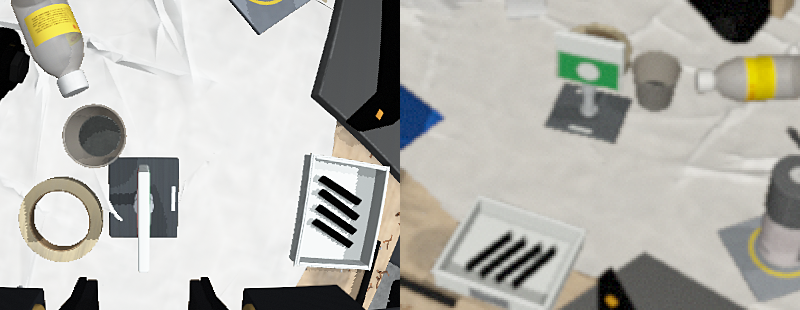

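The green face looks to the marked front, with the sign parallel to the base edges. The four strips are in the tub, the can stands in the ring, and the cup and tape are undisturbed. Handing in.

```bash
python3 -c "
from station import finish_job
print(finish_job())"
```

```text
the job is handed in; nothing more can be done
None
```

I did all three steps in the order asked and handed the job in at about 59 s; the hand-in gave no verdict.

- **Can:** It stands upright in the yellow ring, about 1 mm off centre by the arm's position at release. Its yellow line points at -35.2° and the reader's axis is about -34.7°, so the patch faces the window to within about 1°. The last scene picture shows it still standing, but I did not re-measure the angle then.
- **Strips:** Four were present, and all four lie flat in the tub with the tray empty. The tub was knocked a couple of centimetres aside before the fourth strip. I saw the shift, re-measured the tub and corrected the drop.
- **Sign:** I turned it about 166° clockwise, because it started about 14° off the stand's front. The green face now looks to the front. The gripper let go at -164.0° against a target of -164.2°, and the last picture shows the plate parallel to the base.
- **Bystanders and contact:** The mixing cup and masking tape look undisturbed in the pictures, though I did not measure them again. The arm ended clear above the sign, and the wrist force readings stayed under about 7 N.

The two cameras disagreed by a few millimetres on the can and tub positions, and by about 3° on the can's starting angle. The detector also placed the reader window wrongly in the top view, so I measured it by colour instead.

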